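# Square up a valve stack in the bench fixture

### The arm

A 6-joint arm with a two-finger parallel gripper is mounted at the origin on the work surface. World frame = base frame: x ahead of the robot, y to its left, z up, the work surface at z = 0. Lengths are in m, angles in rad, forces in N, time in s.
With the tool pointing down it reaches from about 0.3 to 1 m from the base axis. Payload 5.1 kg.
Tool frame: the origin (TCP) lies on the mounting face of the last link; the fingertips stand 190 mm ahead of it and the grasp point (between the pads) lies 171 mm ahead of it; z points along the fingers, y is the direction in which the jaws open and shut (so a half turn about z gives the same grasp; the last joint's range is limited). The gripper opens to 95 mm and grips with 3 to 60 N. Pads are 20 mm wide; open, the fingers measure 119 mm over their backs; the gripper's body (75 mm by 180 mm) begins 59 mm behind the grasp point.
Start: joints at [1.233, 0.124, 1.65, -0, 1.367, -0.083], TCP at [0.164, 0.629, 0.405] pointing down, gripper open.
Joint ranges: [-2.61, 2.61], [-1.02, 2.33], [0.03, 2.71], [-1.35, 4.49], [0.32, 2.68], [-2.91, 2.91]. Speed limits (rad/s): [2.57, 2.57, 3.14, 3.14, 3.14, 3.14].

### API

Orientations are given as a 3x3 rotation matrix whose columns are the frame's x, y, z axes.
In Python, from cell import arm gives the robot as it stands. The module is installed in compiled form; this text tells all that it offers.
- The arm moves only by the shell command python3 -m crank 'ROWS' [FORCE]. ROWS is JSON, a list of rows, each an object with "travel": the shift along the world's x, y, z in m, a list of three; "dr": the turn, a rotation vector about the world's x, y, z in units of 6 degrees (1.0 is 6 degrees), a list of three; "grip": the gripper command: -1 is shut, 1 is fully open, values between are in proportion. A call has 1 to 5 rows; each row shifts and turns the commanded pose from where the row before left it; what a row does not reach is not made up. A row lasts 1/12 s, in which the tool goes at most 41.7 mm and 7.16 degrees, less where a joint would pass 70% of its speed; a pose out of reach is approached as far as the arm can. A call is refused whole if a number of a shift passes 0.0417 or a number of a turn 1, either way. A call with a gripper value outside its range is refused whole. The fingers move at their own pace and stop on an object; FORCE is the grip in N (left out, the last holds). Time passes only in rows, so rows that do not move let the fingers close. It gives the time, the measured TCP pose, the force and the opening at its end, in the units of the state.
- arm.state(): the state, without advancing time (a new reading comes with each control period).
- arm.get_image(name): name is "scene" or "top" or "wrist"; returns the picture (384x512x3 uint8, blue, green, red); there is no depth.
- arm.camera_info(name): a dict with "K" (3x3 intrinsics, pixels), "k1" (the pictures are not rectified: a ray, as slopes to the right and down, at radius r is drawn at 1 + k1 r^2 times it, then the intrinsics apply), "view" (4x4, takes a point from world to camera coordinates). Camera axes: x right, y down, z forward; pixel columns grow to the right and rows downward; lengths in m; the calibration is good to about 2 mm. A picture is of the moment at which its call begins: read the wrist's pose just before it. camera_info takes no time and is no camera call; for the wrist camera it gives the pose at the moment of the call.
- arm.finish_job(): hands the job in, once; it reports no verdict.
The state is a dict: "t": time; "qpos": joint angles; "joint_vel": joint speeds; "joint_efforts": joint torques, N m; "tcp_pos": TCP position; "tool_rot": TCP orientation; "contact_force": force on the tool from outside, world axes, zero at the start; "torque": the same for the moment, N m; "opening": finger opening in m.
Only numpy, scipy, OpenCV 4.12 (cv2) and the standard library are available. Lean on these libraries where they do the work, as an engineer would, in place of code of your own. Each camera call takes 0.05 s, during which the arm holds its last target.

### The job

Tip the standing manifold block over so that it lies flat along the fixture's bed, its length towards the end stop, and press it home against the end stop and the two dowels. Then lay the spacer plate (the one with the round hole) on it and the cover plate, boss up, on top, pressing each plate firmly against the end stop and the dowels before the next is added, so that all three end as one square pile, flush at the stop and at the dowels. The end stop is held by friction only: press against it, but do not shift it, and leave the other parts on the bench where they are.

Things in the scene. Friction and masses are not known exactly. Their poses are not given: they have to be found in the camera images.
- fixture: Fixed bed plate, steel faced with nylon, top 12 mm above the bench, from x = -75 to +125 mm and y = -75 to +50 mm; its near edge is a 12 mm step. Origin at bench level on the pile's centre line (y = 0); x runs along the bed away from the robot to the end stop, y to the left, z up. A 60 mm wide piece flush against the two dowels on the left has its centre at y = 0.
- stop: End stop: upright steel plate 64 mm wide, from 13 to 73 mm above the bench, face at fixture x = 55 to 75 mm. It can slide along x, clamped by friction: pushes up to 25 N do not move it, about 40 N does. Origin in the middle of its working face (looks to -x), at bench level; axes as the fixture's. A 120 mm piece flush against it has its centre 60 mm before it.
- dowel_near (a point): Middle of the near dowel: steel, 14 mm diameter, from 12 to 74 mm above the bench, axis at fixture x = -42, y = +37 mm, so that its flank is at y = +30 mm.
- dowel_far (a point): Middle of the far dowel, the same, at fixture x = +52, y = +37 mm; between the two is a gap of 80 mm where a finger has room.
- block: Aluminium manifold block 40 x 60 x 120 mm (own x, y, z), about 0.75 kg, origin at its centre. It stands on end on the bench, 2 to 10 mm before the bed's near edge, own x to the bed. Pushed high towards the stop it topples onto the bed: own x down, z to the stop, 40 mm high (centre 32 mm above the bench), 35 to 60 mm short of the stop. Sliding it on takes 5 to 15 N.
- spacer: Aluminium spacer plate 120 x 60 x 16 mm (x, y, z) with a 30 mm round hole through its middle, about 0.28 kg, lying flat on the bench to one side of the fixture. Origin at its centre, half-way up.
- cover: Aluminium cover plate 120 x 60 x 12 mm (x, y, z), about 0.25 kg, lying flat on the bench to one side of the fixture with a round boss (32 mm diameter, 10 mm high) in the middle of its top. Origin at the centre of the plate, half-way up the 12 mm.
- piston: Bystander: aluminium piston with a stub, 60 mm diameter, 75 mm high, standing. Origin under its centre.
- bushing: Bystander: stainless guide bushing, 48 mm diameter, 62 mm high, standing. Origin under its centre.
- plug_a: Bystander: plastic end plug, 54 mm diameter, 32 mm high. Origin under its centre.
- plug_b: Bystander: a second end plug, the same. Origin under its centre.
- wrench: Bystander: wrench 190 mm long, lying along its x axis.
- grease: Bystander: closed jar, 60 mm diameter, 120 mm high. Origin under its centre.

How it is judged:
On the way, in this order (a step that is already met when the one before it is completed fails the run):
1. the block lies on the bed and is pressed against the end stop (more than 3 N) (angle between the z axis of block and the x axis of fixture, either way round below 0.035 rad and angle between the x axis of block and the z axis of fixture, either way round below 0.035 rad and contact force between block and stop above 3 N).
2. the spacer plate, above the block, is pressed against the end stop (more than 3 N) (angle between the z axis of block and the x axis of fixture, either way round below 0.035 rad and angle between the x axis of block and the z axis of fixture, either way round below 0.035 rad and contact force between spacer and stop above 3 N and z of spacer in the frame of fixture between 0.055 and 0.075 m).
3. the cover plate, above the spacer, is pressed against the end stop (more than 3 N) (angle between the z axis of block and the x axis of fixture, either way round below 0.035 rad and angle between the x axis of block and the z axis of fixture, either way round below 0.035 rad and contact force between cover and stop above 3 N and z of cover in the frame of fixture between 0.068 and 0.088 m).
At the end, for the whole second after the job is handed in: Block lying on the bed, spacer flat on it, cover flat on the spacer with its boss up; each flush within 2.2 mm against the end stop and within 2.2 mm against the dowels, parallel to the fixture within 2 degrees, at its proper height within 3 mm, at rest and released (angle between the z axis of block and the x axis of fixture, either way round below 0.035 rad and angle between the x axis of block and the z axis of fixture, either way round below 0.035 rad and x of block in the frame of stop between -0.0622 and -0.0578 m and y of block in the frame of fixture between -0.0022 and 0.0022 m and z of block in the frame of fixture between 0.029 and 0.035 m and linear speed of each of block, spacer, cover below 0.01 m/s and x of spacer in the frame of stop between -0.0622 and -0.0578 m and y of spacer in the frame of fixture between -0.0022 and 0.0022 m and z of spacer in the frame of fixture between 0.057 and 0.063 m and angle between the x axis of each of spacer, cover and the x axis of fixture, either way round below 0.035 rad and angle between each of spacer, cover's own z axis and vertical below 0.035 rad and x of cover in the frame of stop between -0.0622 and -0.0578 m and y of cover in the frame of fixture between -0.0022 and 0.0022 m and z of cover in the frame of fixture between 0.071 and 0.077 m); the robot touches nothing.
It fails at once if the end stop was shifted by more than 4 mm (distance of stop from where it was at the start of the episode above 0.004 m).
It fails at once if another part on the bench was moved by more than 20 mm (distance of any of piston, bushing, plug_a, plug_b, wrench, grease from where it was at the start of the episode above 0.02 m).
It also fails if it takes over 72 s, if anything falls off the work surface, if the arm or the gripper's body presses on something with over 40 N, if the wrist force passes 120 N, or if a joint passes its speed limit or range.

## Working session

There is one attempt and no reset: what is moved stays moved. The work goes in short steps, Python scripts to look and compute and a shell command to move; the robot and the scene stay as the last step left them, time stands still between calls to the robot, and variables do not carry over. Pictures are saved under pics/ and viewed, and the job is handed in when it is done.

```bash
mkdir -p pics; ls; python3 - <<'E'
from cell import arm
import cv2,numpy as np
np.set_printoptions(precision=4,suppress=True)
s=arm.state();print(s)
for n in ("scene","top","wrist"):
    i=arm.camera_info(n);print(n,i)
    cv2.imwrite(f"pics/{n}0.png",arm.get_image(n))
E
```

```text
pics
{'t': 0.0, 'qpos': array([ 1.2334,  0.1245,  1.6516, -0.    ,  1.3675, -0.0826]), 'joint_vel': array([ 0.0007,  0.0008, -0.0011, -0.0001, -0.    , -0.    ]), 'joint_efforts': array([  0.0021, -41.758 , -35.9943,   0.0777,   0.049 ,  -0.0002]), 'tcp_pos': array([0.1638, 0.6288, 0.4035]), 'tool_rot': array([[-0.9677,  0.252 , -0.0007],
       [ 0.252 ,  0.9677, -0.002 ],
       [ 0.0002, -0.0021, -1.    ]]), 'contact_force': array([-0.6881, -0.2551, -1.3633]), 'torque': array([-0.0165, -0.0285,  0.0036]), 'opening': 0.0952620206204503}
scene {'K': array([[495.7769,   0.    , 246.0405],
       [  0.    , 495.7769, 188.3928],
       [  0.    ,   0.    ,   1.    ]]), 'k1': -0.013986829798486672, 'view': array([[-0.5874,  0.8092,  0.0155,  0.3147],
       [ 0.6257,  0.4662, -0.6255, -0.3169],
       [-0.5134, -0.3577, -0.7801,  1.7947],
       [ 0.    ,  0.    ,  0.    ,  1.    ]])}
top {'K': array([[422.2839,   0.    , 252.4877],
       [  0.    , 422.2839, 191.0691],
       [  0.    ,   0.    ,   1.    ]]), 'k1': -0.04109864628434291, 'view': array([[ 0.0087, -1.    , -0.0023,  0.013 ],
       [-0.9983, -0.0085, -0.0569,  0.5419],
       [ 0.0568,  0.0028, -0.9984,  1.2981],
       [ 0.    ,  0.    ,  0.    ,  1.    ]])}
wrist {'K': array([[284.5661,   0.    , 258.0361],
       [  0.    , 284.5661, 192.8129],
       [  0.    ,   0.    ,   1.    ]]), 'k1': -0.06027368098206633, 'view': array([[ 0.2519,  0.9678, -0.0012, -0.6485],
       [ 0.9316, -0.2422,  0.2709, -0.0308],
       [ 0.2619, -0.0694, -0.9626,  0.3908],
       [ 0.    ,  0.    ,  0.    ,  1.    ]])}
```

View pics/scene0.png

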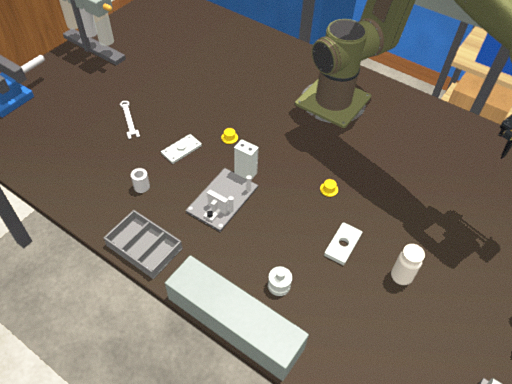

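View pics/top0.png

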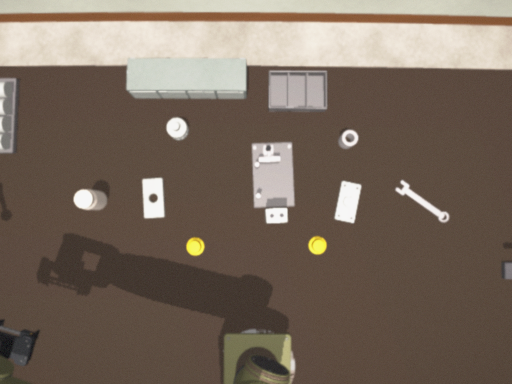

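View pics/wrist0.png

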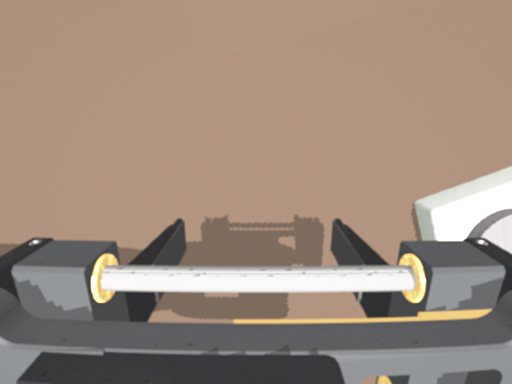

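The top view shows the fixture around (272,175) with the block standing at (276,215). The spacer is at (153,198), the cover at (348,202), and the plugs at (195,246) and (318,245). I'll zoom in to measure.

```bash
cat > h.py <<'E'
from cell import arm
import cv2,numpy as np
np.set_printoptions(precision=4,suppress=True)
def ray(name,uv,info=None):
    i=info or arm.camera_info(name);K=i["K"];k=i["k1"]
    d=np.array([(uv[0]-K[0,2])/K[0,0],(uv[1]-K[1,2])/K[1,1]]);p=d.copy()
    for _ in range(20): p=d/(1+k*(p@p))
    V=i["view"];R=V[:3,:3]
    return -R.T@V[:3,3], R.T@np.array([p[0],p[1],1.])
def at(name,uv,z,info=None):
    o,r=ray(name,uv,info);return o+r*(z-o[2])/r[2]
def proj(name,P,info=None):
    i=info or arm.camera_info(name);V=i["view"];c=V[:3,:3]@np.asarray(P,float)+V[:3,3]
    p=c[:2]/c[2];p=p*(1+i["k1"]*(p@p));return i["K"][:2,:2]@p+i["K"][:2,2]
def st():
    s=arm.state();print("t %.2f tcp %s F %s open %.4f"%(s["t"],s["tcp_pos"],s["contact_force"],s["opening"]));return s
E
python3 - <<'E'
from h import *
t=cv2.imread("pics/top0.png")
cv2.imwrite("pics/a1.png",cv2.resize(t[130:240,225:325],None,fx=5.4,fy=5.4,interpolation=cv2.INTER_CUBIC))
a=cv2.resize(t[165:230,130:180],None,fx=8,fy=8,interpolation=cv2.INTER_CUBIC)
b=cv2.resize(t[165:230,325:375],None,fx=8,fy=8,interpolation=cv2.INTER_CUBIC)
cv2.imwrite("pics/a2.png",np.hstack([a,b]))
E
```

```text
(no output)
```

View pics/a1.png

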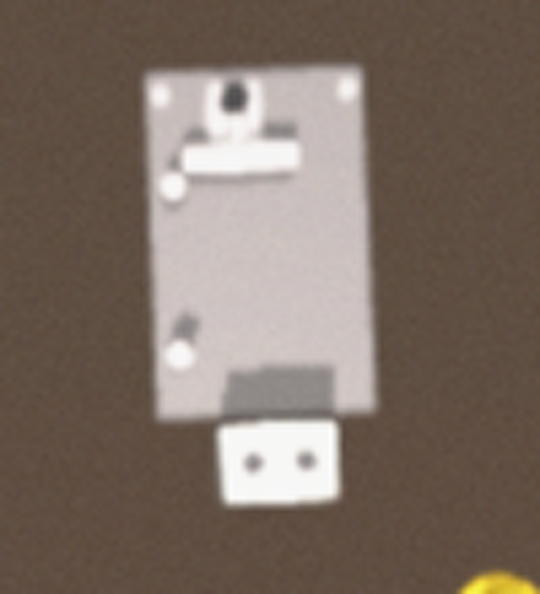

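View pics/a2.png

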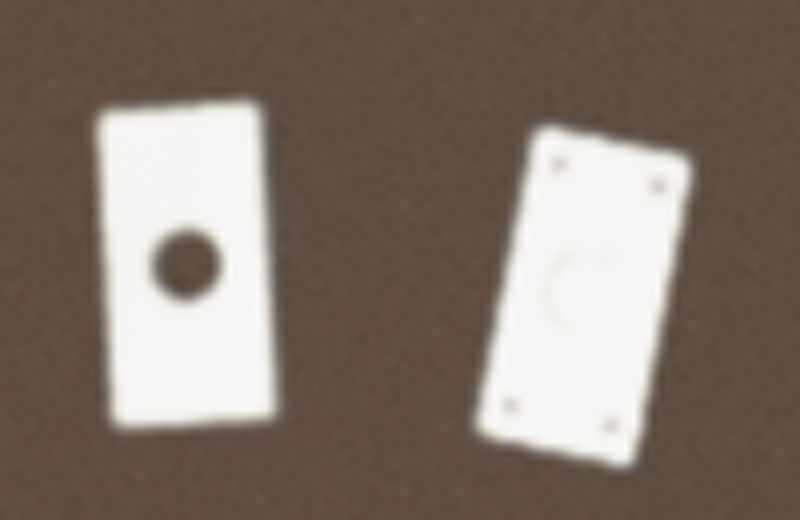

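```bash
python3 - <<'E'
from h import *
i=arm.camera_info("top")
f=lambda u,v:((u+.5)/5.4-.5+225,(v+.5)/5.4-.5+130)
loc=[];W=[]
def add(u,v,z,x,y): W.append(at("top",f(u,v),z,i)[:2]);loc.append((x,y))
add(145,72,.012,.125,.05);add(361,66,.012,.125,-.075);add(376,410,.012,-.075,-.075);add(157,419,.012,-.075,.05)
n=4
add(173,187,.074,.052,.037);add(180,355,.074,-.042,.037)
add(181,174,.073,.055,.032);add(300,171,.073,.055,-.032)
W=np.array(W);loc=np.array(loc);cl=loc.mean(0);cw=W.mean(0)
U,S,Vt=np.linalg.svd((loc-cl).T@(W-cw));R=(Vt.T@U.T)
o=cw-R@cl;print("fixture o",o,"yaw deg",np.degrees(np.arctan2(R[1,0],R[0,0])))
print("resid mm",1000*(W-(loc@R.T+o)))
for p in [(219,428),(337,420),(340,496),(224,505)]:
    w=at("top",f(*p),.12,i)[:2];print("block top corner",w,"fix",R.T@(w-o))
im=cv2.imread("pics/top0.png");g=im.min(2)
for nm,(x0,x1,y0,y1),z in (("spacer",(130,180,165,230),.016),("cover",(325,375,165,230),.012)):
    G=cv2.resize(g[y0:y1,x0:x1],None,fx=8,fy=8,interpolation=cv2.INTER_CUBIC)
    m=(G>150).astype(np.uint8);c=max(cv2.findContours(m,0,2)[0],key=cv2.contourArea)
    b=cv2.boxPoints(cv2.minAreaRect(c))
    P=np.array([at("top",((u+.5)/8-.5+x0,(v+.5)/8-.5+y0),z,i) for u,v in b])[:,:2]
    e=np.linalg.norm(np.diff(P,axis=0),axis=1);d=P[1]-P[0] if e[0]>e[1] else P[2]-P[1]
    print(nm,"centre",P.mean(0),"edges",e,"yaw",np.degrees(np.arctan2(d[1],d[0])))
    if 1: print(P)
for nm,uv,z in (("plug_a",(195,246),.03),("plug_b",(318,245),.03),("piston",(177,128),.06),("bush",(348,138),.06)): print(nm,at("top",uv,z,i))
E
```

```text
fixture o [ 0.5702 -0.0337] yaw deg 2.578218539212337
resid mm [[ 0.5581  0.4189]
 [-0.4503 -0.3413]
 [-0.6342 -0.616 ]
 [-1.2649  0.7247]
 [-1.7354  0.2694]
 [-0.6896 -0.1019]
 [ 2.4304  0.7571]
 [ 1.786  -1.1109]]
block top corner [ 0.4853 -0.0192] fix [-0.0842  0.0183]
block top corner [ 0.49   -0.0816] fix [-0.0823 -0.0442]
block top corner [ 0.4499 -0.0834] fix [-0.1224 -0.0442]
block top corner [ 0.4447 -0.0221] fix [-0.1249  0.0172]
spacer centre [0.5188 0.3281] edges [0.0652 0.125  0.0648] yaw -175.7257923947912
[[0.5792 0.3653]
 [0.5832 0.3003]
 [0.4586 0.291 ]
 [0.4544 0.3557]]
cover centre [ 0.512  -0.2791] edges [0.1255 0.0649 0.1255] yaw -11.18341043504929
[[ 0.4564 -0.2352]
 [ 0.5795 -0.2595]
 [ 0.5676 -0.3233]
 [ 0.4445 -0.2986]]
plug_a [0.3712 0.192  0.03  ]
plug_b [ 0.3775 -0.1841  0.03  ]
piston [0.7293 0.2486 0.06  ]
bush [ 0.703  -0.2708  0.06  ]
```

Measured against the given sizes, this fits: the fixture residuals are about 1–2 mm, and the block is about 8 mm before the bed edge at fixture y ≈ -13 mm. I'll go behind the block with the fingers shut and the jaw axis along fixture y.

```bash
python3 -m crank '[{"travel":[0.012,-0.034,0],"dr":[0,0,0.2],"grip":-1},{"travel":[0.012,-0.034,0],"dr":[0,0,0.2],"grip":-1},{"travel":[0.012,-0.034,0],"dr":[0,0,0.2],"grip":-1},{"travel":[0.012,-0.034,0],"dr":[0,0,0.2],"grip":-1},{"travel":[0.012,-0.034,0],"dr":[0,0,0.2],"grip":-1}]' 20
python3 -m crank '[{"travel":[0.012,-0.034,0],"dr":[0,0,0.2],"grip":-1},{"travel":[0.012,-0.034,0],"dr":[0,0,0.2],"grip":-1},{"travel":[0.012,-0.034,0],"dr":[0,0,0.2],"grip":-1},{"travel":[0.012,-0.034,0],"dr":[0,0,0.2],"grip":-1},{"travel":[0.012,-0.034,0],"dr":[0,0,0.2],"grip":-1}]'
python3 -m crank '[{"travel":[0.012,-0.034,0],"dr":[0,0,0.2],"grip":-1},{"travel":[0.012,-0.034,0],"dr":[0,0,0.2],"grip":-1},{"travel":[0.012,-0.034,0],"dr":[0,0,0.2],"grip":-1},{"travel":[0.012,-0.034,0],"dr":[0,0,0.2],"grip":-1},{"travel":[0.012,-0.034,0],"dr":[0,0,0.07],"grip":-1}]'
python3 -m crank '[{"travel":[0.012,-0.034,0],"dr":[0,0,0],"grip":-1},{"travel":[0.012,-0.034,0],"dr":[0,0,0],"grip":-1},{"travel":[0.012,-0.034,0],"dr":[0,0,0],"grip":-1},{"travel":[0.012,-0.034,0],"dr":[0,0,0],"grip":-1},{"travel":[0,0,0],"dr":[0,0,0],"grip":-1}]'
```

```text
t: 0.57
tcp_pos: [0.224, 0.4574, 0.4042]
tool_rot: [[-0.989, 0.148, -0.0], [0.148, 0.989, -0.001], [0.0, -0.001, -1.0]]
contact_force: [0.1, -0.2, 0.4]
opening: 0.0675
t: 0.98
tcp_pos: [0.2838, 0.2874, 0.4045]
tool_rot: [[-0.999, 0.044, 0.0], [0.044, 0.999, -0.0], [-0.0, -0.0, -1.0]]
contact_force: [1.7, 0.3, 0.4]
opening: 0.0338
t: 1.4
tcp_pos: [0.3437, 0.1173, 0.4047]
tool_rot: [[-0.999, -0.047, 0.001], [-0.047, 0.999, 0.0], [-0.001, 0.0, -1.0]]
contact_force: [0.6, 0.5, 1.3]
opening: 0.0024
t: 1.82
tcp_pos: [0.3927, -0.0213, 0.4047]
tool_rot: [[-0.999, -0.038, -0.0], [-0.038, 0.999, -0.002], [0.0, -0.002, -1.0]]
contact_force: [0.3, 1.2, -0.1]
opening: 0.0003
```

```bash
python3 -m crank '[{"travel":[0.003,-0.009,-0.03],"dr":[0,0,0.06],"grip":-1},{"travel":[0.003,-0.009,-0.03],"dr":[0,0,0],"grip":-1},{"travel":[0.003,-0.009,-0.03],"dr":[0,0,0],"grip":-1},{"travel":[0.003,-0.006,-0.03],"dr":[0,0,0],"grip":-1},{"travel":[0,0,0],"dr":[0,0,0],"grip":-1}]'
python3 - <<'E'
from h import *
st();print(arm.state()["tool_rot"])
cv2.imwrite("pics/w1.png",arm.get_image("wrist"))
t=arm.get_image("scene");cv2.imwrite("pics/s1.png",cv2.resize(t[100:260,150:350],None,fx=4,fy=3.75,interpolation=cv2.INTER_CUBIC))
E
```

```text
t: 2.23
tcp_pos: [0.4015, -0.0496, 0.2785]
tool_rot: [[-0.999, -0.051, -0.012], [-0.051, 0.999, 0.003], [0.011, 0.004, -1.0]]
contact_force: [-0.9, 1.4, -0.5]
opening: 0.0002
t 2.23 tcp [ 0.4015 -0.0496  0.2785] F [-0.9131  1.3534 -0.5234] open 0.0002
[[-0.9986 -0.051  -0.0116]
 [-0.051   0.9987  0.0031]
 [ 0.0115  0.0037 -0.9999]]
```

View pics/w1.png

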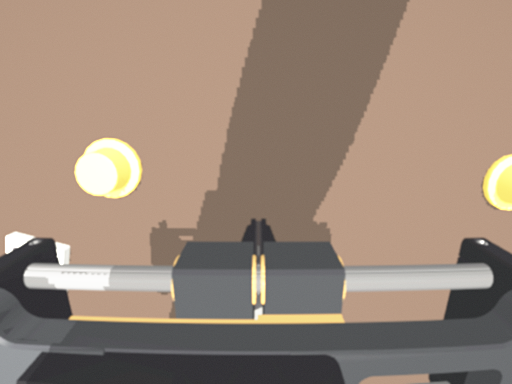

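View pics/s1.png

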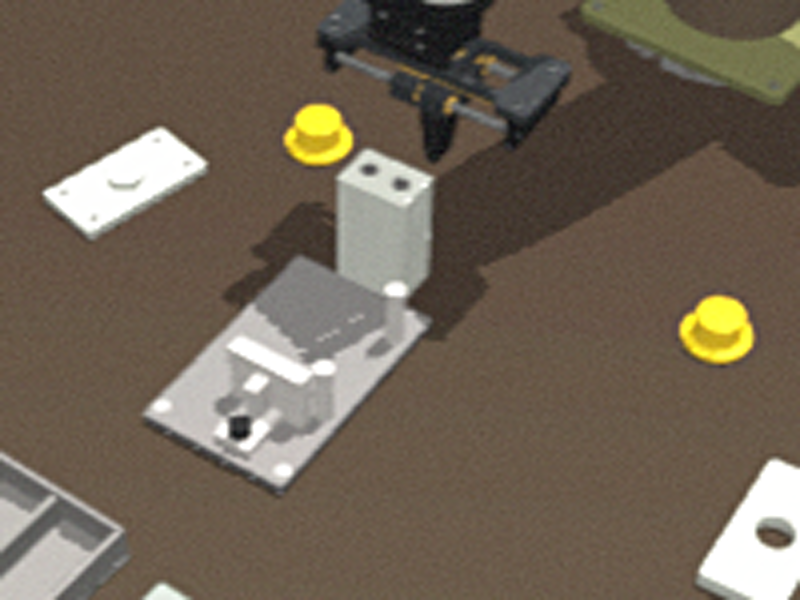

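```bash
python3 -m crank '[{"travel":[0.007,0.000,0.002],"dr":[0,0,-0.04],"grip":-1},{"travel":[0.007,0.0003,0],"dr":[0,0,0],"grip":-1},{"travel":[0.005,0.0002,0],"dr":[0,0,0],"grip":-1},{"travel":[0,0,0],"dr":[0,0,0],"grip":-1}]'
```

```text
t: 2.67
tcp_pos: [0.4245, -0.0493, 0.2888]
tool_rot: [[-0.999, -0.049, 0.004], [-0.049, 0.999, -0.001], [-0.004, -0.001, -1.0]]
contact_force: [-0.1, 0.1, -0.1]
opening: 0.0006
```

```bash
python3 -m crank '[{"travel":[0,-0.004,0],"dr":[0,0,-0.04],"grip":-1},{"travel":[0.008,0.0004,0],"dr":[0,0,0],"grip":-1},{"travel":[0.008,0.0004,0],"dr":[0,0,0],"grip":-1},{"travel":[0.008,0.0004,0],"dr":[0,0,0],"grip":-1},{"travel":[0.008,0.0004,0],"dr":[0,0,0],"grip":-1}]'
python3 -m crank '[{"travel":[0.008,0.0004,0],"dr":[0,0,0],"grip":-1},{"travel":[0.008,0.0004,0],"dr":[0,0,0],"grip":-1}]'
python3 -m crank '[{"travel":[0.008,0.0004,0],"dr":[0,0,0],"grip":-1},{"travel":[0.008,0.0004,0],"dr":[0,0,0],"grip":-1}]'
```

```text
t: 3.08
tcp_pos: [0.4557, -0.0519, 0.2868]
tool_rot: [[-0.999, -0.044, -0.0], [-0.044, 0.999, 0.0], [0.0, 0.0, -1.0]]
contact_force: [-0.6, -0.4, 0.9]
opening: 0.0004
t: 3.25
tcp_pos: [0.4719, -0.051, 0.2867]
tool_rot: [[-0.999, -0.044, 0.0], [-0.044, 0.999, 0.0], [-0.0, 0.0, -1.0]]
contact_force: [0.0, -0.5, 0.2]
opening: 0.0003
t: 3.42
tcp_pos: [0.4878, -0.0502, 0.2866]
tool_rot: [[-0.999, -0.044, 0.0], [-0.044, 0.999, 0.0], [-0.0, 0.0, -1.0]]
contact_force: [0.7, 0.3, 0.1]
opening: 0.0001
```

```bash
python3 - <<'E'
from h import *
st()
t=arm.get_image("scene");cv2.imwrite("pics/s2.png",cv2.resize(t[100:260,150:350],None,fx=4,fy=3.75,interpolation=cv2.INTER_CUBIC))
E
```

```text
t 3.42 tcp [ 0.4878 -0.0502  0.2866] F [0.7333 0.322  0.0945] open 0.0001
```

View pics/s2.png

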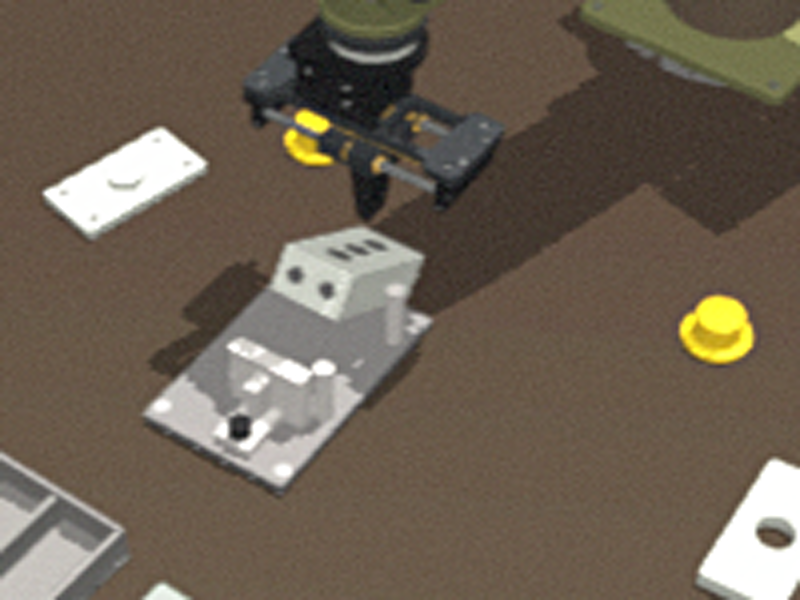

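The block is toppling onto the bed. I'll back off and look once it has settled.

```bash
python3 -m crank '[{"travel":[-0.02,-0.001,0],"dr":[0,0,0],"grip":-1},{"travel":[-0.02,-0.001,0],"dr":[0,0,0],"grip":-1},{"travel":[-0.02,-0.001,0],"dr":[0,0,0],"grip":-1},{"travel":[-0.02,-0.001,0],"dr":[0,0,0],"grip":-1},{"travel":[0,0,0],"dr":[0,0,0],"grip":-1}]'
python3 - <<'E'
from h import *
st()
t=arm.get_image("scene");cv2.imwrite("pics/s3.png",cv2.resize(t[100:260,150:350],None,fx=4,fy=3.75,interpolation=cv2.INTER_CUBIC))
t=arm.get_image("top");cv2.imwrite("pics/t3.png",cv2.resize(t[130:240,225:325],None,fx=5.4,fy=5.4,interpolation=cv2.INTER_CUBIC))
E
```

```text
t: 3.88
tcp_pos: [0.4047, -0.0541, 0.2858]
tool_rot: [[-0.999, -0.043, -0.002], [-0.043, 0.999, 0.0], [0.002, 0.0, -1.0]]
contact_force: [-0.4, 0.5, -0.6]
opening: 0.0003
t 3.88 tcp [ 0.4047 -0.0541  0.2858] F [-0.398   0.4567 -0.6344] open 0.0003
```

View pics/s3.png

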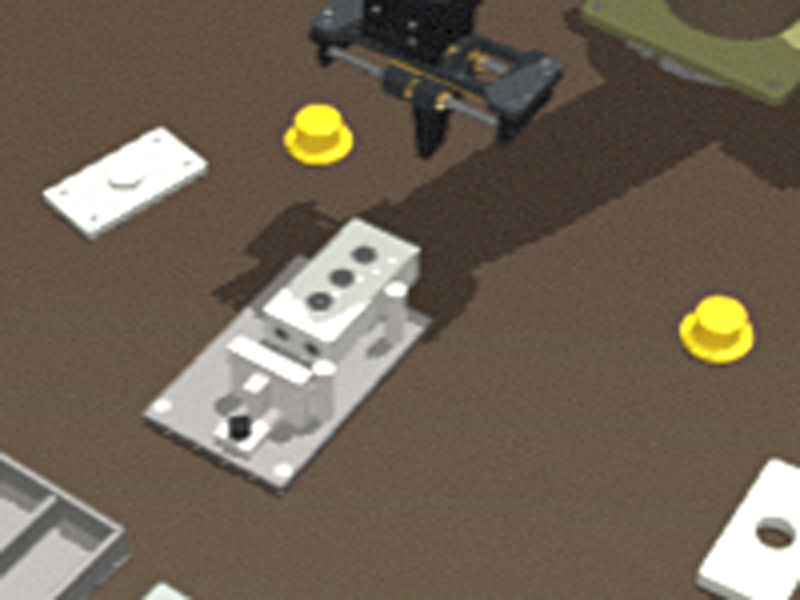

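View pics/t3.png

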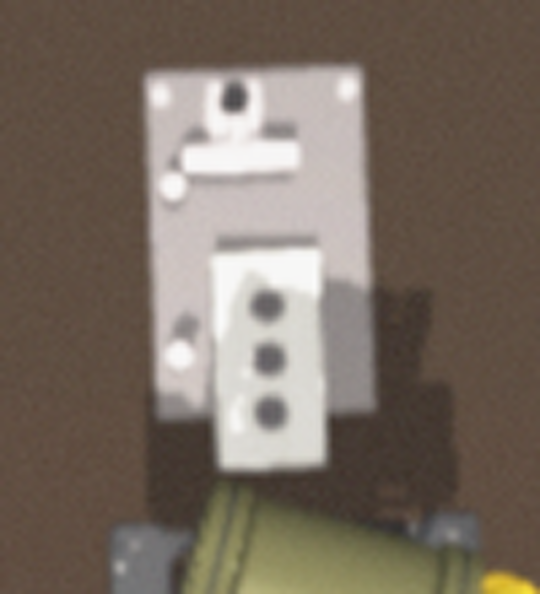

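The block lies on the bed with its top corners at about (212,253), (321,247), (328,465) and (218,471) in the crop. I'll measure its pose.

```bash
cat >> h.py <<'E'
A=np.radians(2.58);RF=np.array([[np.cos(A),-np.sin(A)],[np.sin(A),np.cos(A)]]);OF=np.array([.5702,-.0337])
def tofix(w): return RF.T@(np.asarray(w)[:2]-OF)
def tow(f): return RF@np.asarray(f)+OF
def crop(u,v): return ((u+.5)/5.4-.5+225,(v+.5)/5.4-.5+130)
E
python3 - <<'E'
from h import *
for p in [(212,253),(321,247),(328,465),(218,471)]:print(tofix(at("top",crop(*p),.052)))
for p in [(181,174),(300,171)]:print("stop",tofix(at("top",crop(*p),.073)))
print(tofix(arm.state()["tcp_pos"]), tow((-.128,-.012)), tow((-.125,-.012)))
E
```

```text
[0.015  0.0166]
[ 0.0161 -0.0447]
[-0.1061 -0.0436]
[-0.1072  0.0179]
stop [0.0575 0.0326]
stop [ 0.0568 -0.0332]
[-0.1642 -0.0133] [ 0.4429 -0.0514] [ 0.4459 -0.0513]
```

```bash
python3 -m crank '[{"travel":[0.006,0.0003,-0.02],"dr":[0,0,0],"grip":-1},{"travel":[0.007,0.0003,-0.02],"dr":[0,0,0],"grip":-1},{"travel":[0.007,0.0003,-0.02],"dr":[0,0,0],"grip":-1},{"travel":[0.007,0.0003,-0.01],"dr":[0,0,0],"grip":-1},{"travel":[0.007,0.0003,0],"dr":[0,0,0],"grip":-1}]'
python3 -m crank '[{"travel":[0.008,0.0004,0],"dr":[0,0,0],"grip":-1},{"travel":[0.008,0.0004,0],"dr":[0,0,0],"grip":-1},{"travel":[0.008,0.0004,0],"dr":[0,0,0],"grip":-1}]'
python3 -m crank '[{"travel":[0.006,0.0003,0],"dr":[0,0,0],"grip":-1},{"travel":[0.006,0.0003,0],"dr":[0,0,0],"grip":-1},{"travel":[0.004,0.0003,0],"dr":[0,0,0],"grip":-1}]'
python3 -c "
from h import *;s=st();print(tofix(s['tcp_pos']))"
```

```text
t: 4.4
tcp_pos: [0.441, -0.0525, 0.2141]
tool_rot: [[-0.999, -0.044, -0.005], [-0.044, 0.999, 0.001], [0.005, 0.001, -1.0]]
contact_force: [-0.2, 0.3, -0.2]
opening: 0.0004
t: 4.65
tcp_pos: [0.4657, -0.0516, 0.2173]
tool_rot: [[-0.999, -0.044, -0.002], [-0.044, 0.999, -0.0], [0.002, -0.0, -1.0]]
contact_force: [-6.3, -0.0, 2.1]
opening: 0.0007
t: 4.9
tcp_pos: [0.4816, -0.0507, 0.2173]
tool_rot: [[-0.999, -0.044, -0.0], [-0.044, 0.999, -0.0], [0.0, -0.0, -1.0]]
contact_force: [-6.4, 0.7, 5.5]
opening: -0.0
t 4.90 tcp [ 0.4816 -0.0507  0.2173] F [-6.4175  0.6782  5.4661] open -0.0000
[-0.0893 -0.013 ]
```

Sliding friction is about 6.4 N. I'll carry on gently to the stop.

```bash
python3 -m crank '[{"travel":[0.004,0.0002,0],"dr":[0,0,0],"grip":-1},{"travel":[0.004,0.0002,0],"dr":[0,0,0],"grip":-1},{"travel":[0.002,0.0001,0],"dr":[0,0,0],"grip":-1}]'
python3 -m crank '[{"travel":[0.001,0,0],"dr":[0,0,0],"grip":-1},{"travel":[0,0,0],"dr":[0,0,0],"grip":-1}]'
```

```text
t: 5.15
tcp_pos: [0.4913, -0.0502, 0.2174]
tool_rot: [[-0.999, -0.044, -0.0], [-0.044, 0.999, -0.0], [0.0, -0.0, -1.0]]
contact_force: [-6.5, -0.3, 4.9]
opening: 0.0001
t: 5.32
tcp_pos: [0.4921, -0.0502, 0.2173]
tool_rot: [[-0.999, -0.044, -0.0], [-0.044, 0.999, -0.0], [0.0, -0.0, -1.0]]
contact_force: [-4.4, -0.8, 2.4]
opening: 0.0003
```

```bash
python3 -m crank '[{"travel":[-0.014,-0.001,0],"dr":[0,0,0],"grip":-1},{"travel":[0,-0.01,0.03],"dr":[0,0,0],"grip":-1},{"travel":[0.02,-0.02,0.03],"dr":[0,0,0],"grip":-1},{"travel":[0.025,-0.018,0],"dr":[0,0,0],"grip":-1},{"travel":[0.025,-0.015,0],"dr":[0,0,0],"grip":-1}]'
python3 -m crank '[{"travel":[0.021,0,0],"dr":[0,0,0],"grip":-1},{"travel":[0,0,-0.02],"dr":[0,0,0],"grip":-1},{"travel":[0,0,-0.02],"dr":[0,0,0],"grip":-1},{"travel":[0,0,-0.02],"dr":[0,0,0],"grip":-1},{"travel":[0,0,0],"dr":[0,0,0],"grip":-1}]'
python3 -c "
from h import *;s=st();print(tofix(s['tcp_pos']))"
```

```text
t: 5.73
tcp_pos: [0.5502, -0.1155, 0.2809]
tool_rot: [[-0.999, -0.043, 0.01], [-0.043, 0.999, -0.003], [-0.01, -0.003, -1.0]]
contact_force: [-0.6, -0.0, -0.9]
opening: 0.0004
t: 6.15
tcp_pos: [0.5679, -0.1138, 0.2131]
tool_rot: [[-0.999, -0.043, -0.004], [-0.043, 0.999, 0.002], [0.004, 0.002, -1.0]]
contact_force: [-2.1, -0.6, -0.5]
opening: 0.0002
t 6.15 tcp [ 0.5679 -0.1138  0.2131] F [-2.0873 -0.5728 -0.4643] open 0.0002
[-0.0059 -0.08  ]
```

```bash
python3 -m crank '[{"travel":[-0.0003,0.007,0],"dr":[0,0,0],"grip":-1},{"travel":[-0.0003,0.007,0],"dr":[0,0,0],"grip":-1},{"travel":[-0.0003,0.007,0],"dr":[0,0,0],"grip":-1},{"travel":[-0.0003,0.006,0],"dr":[0,0,0],"grip":-1},{"travel":[-0.0002,0.004,0],"dr":[0,0,0],"grip":-1}]'
python3 -m crank '[{"travel":[0,0.003,0],"dr":[0,0,0],"grip":-1},{"travel":[0,0.001,0],"dr":[0,0,0],"grip":-1}]'
python3 -m crank '[{"travel":[0,0.001,0],"dr":[0,0,0],"grip":-1},{"travel":[0,0.001,0],"dr":[0,0,0],"grip":-1}]'
python3 -c "
from h import *;s=st();print(tofix(s['tcp_pos']))"
```

```text
t: 6.57
tcp_pos: [0.568, -0.0826, 0.2184]
tool_rot: [[-0.999, -0.045, 0.003], [-0.045, 0.999, -0.002], [-0.003, -0.003, -1.0]]
contact_force: [0.5, -5.0, 1.6]
opening: 0.0003
t: 6.73
tcp_pos: [0.5681, -0.0794, 0.2184]
tool_rot: [[-0.999, -0.045, 0.003], [-0.045, 0.999, -0.003], [-0.003, -0.003, -1.0]]
contact_force: [-0.3, -5.5, 3.3]
opening: 0.0003
t: 6.9
tcp_pos: [0.5682, -0.0779, 0.2184]
tool_rot: [[-0.999, -0.044, 0.003], [-0.044, 0.999, -0.003], [-0.003, -0.003, -1.0]]
contact_force: [-0.1, -4.9, 4.1]
opening: 0.0006
t 6.90 tcp [ 0.5682 -0.0779  0.2184] F [-0.1031 -4.8801  4.0705] open 0.0006
[-0.004  -0.0441]
```

```bash
python3 -m crank '[{"travel":[0,0.001,0],"dr":[0,0,0],"grip":-1},{"travel":[0,0.001,0],"dr":[0,0,0],"grip":-1}]'
python3 -m crank '[{"travel":[0,0.001,0],"dr":[0,0,0],"grip":-1},{"travel":[0,0,0],"dr":[0,0,0],"grip":-1}]'
python3 -c "
from h import *;s=st();print(tofix(s['tcp_pos']))
t=arm.get_image('top');cv2.imwrite('pics/t4.png',cv2.resize(t[130:240,225:325],None,fx=5.4,fy=5.4,interpolation=cv2.INTER_CUBIC))"
```

```text
t: 7.07
tcp_pos: [0.5682, -0.076, 0.2184]
tool_rot: [[-0.999, -0.044, 0.003], [-0.044, 0.999, -0.003], [-0.003, -0.003, -1.0]]
contact_force: [-0.1, -6.4, 3.6]
opening: 0.0003
t: 7.23
tcp_pos: [0.5682, -0.0749, 0.2184]
tool_rot: [[-0.999, -0.044, 0.003], [-0.044, 0.999, -0.003], [-0.003, -0.003, -1.0]]
contact_force: [-0.5, -5.3, 3.8]
opening: 0.0007
t 7.23 tcp [ 0.5682 -0.0749  0.2184] F [-0.5275 -5.3345  3.7637] open 0.0007
[-0.0038 -0.0411]
```

View pics/t4.png

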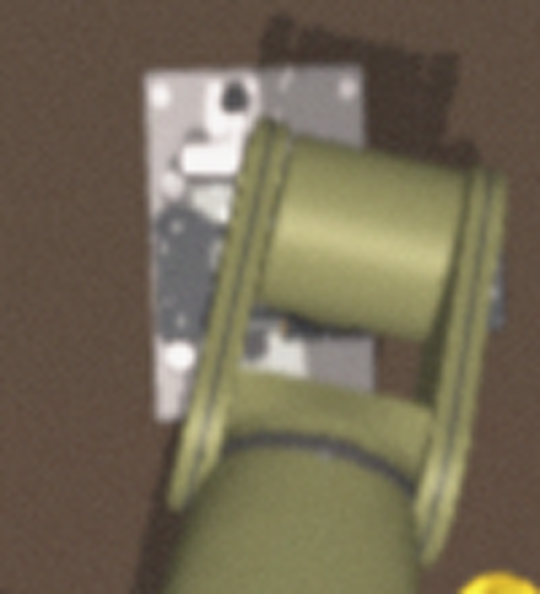

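Still sliding, with only friction force showing. I'll keep going in small steps until the force rises.

```bash
for i in 1; do python3 -m crank '[{"travel":[0,0.001,0],"dr":[0,0,0],"grip":-1},{"travel":[0,0.001,0],"dr":[0,0,0],"grip":-1}]'|grep -E "tcp|force"; done
python3 -m crank '[{"travel":[0,0.001,0],"dr":[0,0,0],"grip":-1},{"travel":[0,0,0],"dr":[0,0,0],"grip":-1}]'|grep -E "tcp|force"
python3 -m crank '[{"travel":[0,0.0005,0],"dr":[0,0,0],"grip":-1},{"travel":[0,0,0],"dr":[0,0,0],"grip":-1}]'|grep -E "tcp|force"
```

```text
tcp_pos: [0.5682, -0.0731, 0.2184]
contact_force: [0.0, -5.5, 3.4]
tcp_pos: [0.5682, -0.072, 0.2184]
contact_force: [-1.2, -5.5, 3.9]
tcp_pos: [0.5682, -0.0718, 0.2184]
contact_force: [-0.5, -7.1, 2.3]
```

```bash
python3 -m crank '[{"travel":[0,0.001,0],"dr":[0,0,0],"grip":-1},{"travel":[0,0,0],"dr":[0,0,0],"grip":-1}]'|grep -E "tcp|force"
python3 -m crank '[{"travel":[0,0.001,0],"dr":[0,0,0],"grip":-1},{"travel":[0,0,0],"dr":[0,0,0],"grip":-1}]'|grep -E "tcp|force"
python3 -c "
from h import *;
t=arm.get_image('scene');cv2.imwrite('pics/s4.png',cv2.resize(t[130:260,170:290],None,fx=6,fy=4.6,interpolation=cv2.INTER_CUBIC))"
```

```text
tcp_pos: [0.5681, -0.0712, 0.2184]
contact_force: [-1.7, -10.5, 4.2]
tcp_pos: [0.5681, -0.0708, 0.2185]
contact_force: [-1.1, -14.0, 4.1]
```

View pics/s4.png

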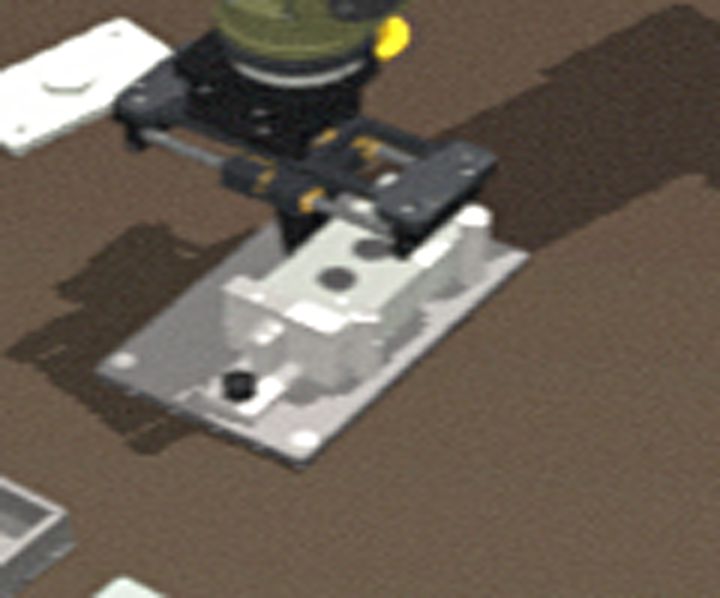

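```bash
python3 -m crank '[{"travel":[0.0005,-0.015,0],"dr":[0,0,0],"grip":-1},{"travel":[0,0,0.03],"dr":[0,0,0],"grip":-1},{"travel":[0,0,0.03],"dr":[0,0,0],"grip":-1},{"travel":[-0.033,0.016,0],"dr":[0,0,0],"grip":-1},{"travel":[-0.033,0.016,0],"dr":[0,0,0],"grip":-1}]'
python3 -m crank '[{"travel":[-0.033,0.016,0],"dr":[0,0,0],"grip":-1},{"travel":[0,0,-0.02],"dr":[0,0,0],"grip":-1},{"travel":[0,0,-0.02],"dr":[0,0,0],"grip":-1},{"travel":[0,0,-0.02],"dr":[0,0,0],"grip":-1},{"travel":[0,0,0],"dr":[0,0,0],"grip":-1}]'
python3 -c "
from h import *;s=st();print(tofix(s['tcp_pos']))"
```

```text
t: 8.58
tcp_pos: [0.503, -0.0519, 0.2799]
tool_rot: [[-0.999, -0.042, 0.006], [-0.042, 0.999, -0.0], [-0.006, -0.0, -1.0]]
contact_force: [-0.3, 0.0, -0.4]
opening: 0.0006
t: 9.0
tcp_pos: [0.4667, -0.0349, 0.2132]
tool_rot: [[-0.999, -0.043, -0.007], [-0.044, 0.999, 0.002], [0.007, 0.002, -1.0]]
contact_force: [-1.2, 0.6, 0.5]
opening: 0.0003
t 9.00 tcp [ 0.4667 -0.0349  0.2132] F [-1.2046  0.603   0.5105] open 0.0003
[-0.1035  0.0035]
```

```bash
python3 -m crank '[{"travel":[0.007,-0.0015,0],"dr":[0,0,0],"grip":-1},{"travel":[0.007,-0.001,0],"dr":[0,0,0],"grip":-1},{"travel":[0.006,0.0003,0],"dr":[0,0,0],"grip":-1},{"travel":[0.003,0.0002,0],"dr":[0,0,0],"grip":-1},{"travel":[0.001,0,0],"dr":[0,0,0],"grip":-1}]'|grep -E "tcp|force"
python3 -m crank '[{"travel":[0.001,0,0],"dr":[0,0,0],"grip":-1},{"travel":[0,0,0],"dr":[0,0,0],"grip":-1}]'|grep -E "tcp|force"
python3 -m crank '[{"travel":[0.001,0,0],"dr":[0,0,0],"grip":-1},{"travel":[0,0,0],"dr":[0,0,0],"grip":-1}]'|grep -E "tcp|force"
```

```text
tcp_pos: [0.4937, -0.0379, 0.2177]
contact_force: [-6.2, -0.7, 4.4]
tcp_pos: [0.4942, -0.0379, 0.2174]
contact_force: [-6.1, -0.2, 3.5]
tcp_pos: [0.495, -0.0378, 0.2173]
contact_force: [-5.1, -0.7, 3.0]
```

```bash
python3 -m crank '[{"travel":[0.001,0,0],"dr":[0,0,0],"grip":-1},{"travel":[0,0,0],"dr":[0,0,0],"grip":-1}]'|grep -E "tcp|force"
python3 -m crank '[{"travel":[0.001,0,0],"dr":[0,0,0],"grip":-1},{"travel":[0,0,0],"dr":[0,0,0],"grip":-1}]'|grep -E "tcp|force"
python3 -m crank '[{"travel":[0.001,0,0],"dr":[0,0,0],"grip":-1},{"travel":[0,0,0],"dr":[0,0,0],"grip":-1}]'|grep -E "tcp|force"
```

```text
tcp_pos: [0.496, -0.0378, 0.2172]
contact_force: [-4.9, -0.7, 4.2]
tcp_pos: [0.497, -0.0378, 0.2172]
contact_force: [-4.8, -0.6, 3.0]
tcp_pos: [0.498, -0.0378, 0.2172]
contact_force: [-5.5, -0.6, 3.4]
```

```bash
python3 -m crank '[{"travel":[0.001,0,0],"dr":[0,0,0],"grip":-1},{"travel":[0,0,0],"dr":[0,0,0],"grip":-1}]'|grep -E "tcp|force"
python3 -m crank '[{"travel":[0.001,0,0],"dr":[0,0,0],"grip":-1},{"travel":[0,0,0],"dr":[0,0,0],"grip":-1}]'|grep -E "tcp|force"
python3 -m crank '[{"travel":[0.001,0,0],"dr":[0,0,0],"grip":-1},{"travel":[0,0,0],"dr":[0,0,0],"grip":-1}]'|grep -E "tcp|force"
```

```text
tcp_pos: [0.4989, -0.0377, 0.2172]
contact_force: [-6.1, -0.5, 4.2]
tcp_pos: [0.4994, -0.0377, 0.2171]
contact_force: [-11.0, -0.1, 6.9]
tcp_pos: [0.4999, -0.0377, 0.2169]
contact_force: [-13.6, -0.1, 10.1]
```

```bash
python3 -m crank '[{"travel":[0.001,0,0],"dr":[0,0,0],"grip":-1},{"travel":[0,0,0],"dr":[0,0,0],"grip":-1}]'|grep -E "tcp|force"
python3 -m crank '[{"travel":[0.0008,0,0],"dr":[0,0,0],"grip":-1},{"travel":[0,0,0],"dr":[0,0,0],"grip":-1}]'|grep -E "tcp|force"
```

```text
tcp_pos: [0.5003, -0.0377, 0.2167]
contact_force: [-16.7, -1.6, 12.8]
tcp_pos: [0.5007, -0.0377, 0.2167]
contact_force: [-19.1, -1.9, 14.6]
```

The block is pressed home at about 19 N total, so roughly 13 N reaches the stop. I'll retreat, go to the spacer, and check the block on the way.

```bash
python3 -m crank '[{"travel":[-0.012,-0.001,0],"dr":[0,0,0],"grip":-1},{"travel":[0,0,0.03],"dr":[0,0,0],"grip":-1},{"travel":[0.004,0.01,0.03],"dr":[0,0,0.1],"grip":-1},{"travel":[0.004,0.03,0.03],"dr":[0,0,0.1],"grip":1},{"travel":[0.004,0.035,0.01],"dr":[0,0,0.1],"grip":1}]' 30
python3 -m crank '[{"travel":[0.004,0.035,0],"dr":[0,0,0],"grip":1},{"travel":[0.004,0.035,0],"dr":[0,0,0],"grip":1},{"travel":[0.004,0.035,0],"dr":[0,0,0],"grip":1},{"travel":[0.004,0.035,0],"dr":[0,0,0],"grip":1},{"travel":[0.003,0.035,0],"dr":[0,0,0],"grip":1}]'
python3 -m crank '[{"travel":[0.002,0.035,0],"dr":[0,0,0],"grip":1},{"travel":[0.002,0.035,0],"dr":[0,0,0],"grip":1},{"travel":[0,0.03,0],"dr":[0,0,0],"grip":1},{"travel":[0,0.02,0],"dr":[0,0,0],"grip":1},{"travel":[0,0,0],"dr":[0,0,0],"grip":1}]'
python3 - <<'E'
from h import *
st()
t=arm.get_image("top");cv2.imwrite("pics/t5.png",cv2.resize(t[130:240,225:325],None,fx=5.4,fy=5.4,interpolation=cv2.INTER_CUBIC))
cv2.imwrite("pics/w5.png",arm.get_image("wrist"))
E
```

```text
t: 11.5
tcp_pos: [0.5048, 0.0354, 0.3224]
tool_rot: [[-0.997, -0.072, 0.01], [-0.072, 0.997, -0.0], [-0.01, -0.001, -1.0]]
contact_force: [1.1, -0.1, 0.1]
opening: 0.009
t: 11.92
tcp_pos: [0.5223, 0.2127, 0.3173]
tool_rot: [[-0.997, -0.075, 0.002], [-0.075, 0.997, 0.001], [-0.003, 0.001, -1.0]]
contact_force: [0.7, -0.6, 0.4]
opening: 0.0415
t: 12.33
tcp_pos: [0.5258, 0.3343, 0.317]
tool_rot: [[-0.997, -0.079, 0.002], [-0.079, 0.997, 0.002], [-0.002, 0.002, -1.0]]
contact_force: [-0.4, 0.1, 0.3]
opening: 0.075
t 12.33 tcp [0.5258 0.3343 0.317 ] F [-0.3965  0.1491  0.3415] open 0.0750
```

View pics/t5.png

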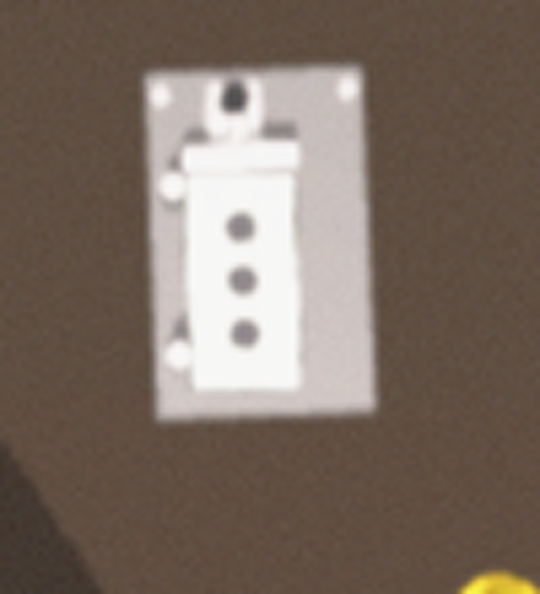

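View pics/w5.png

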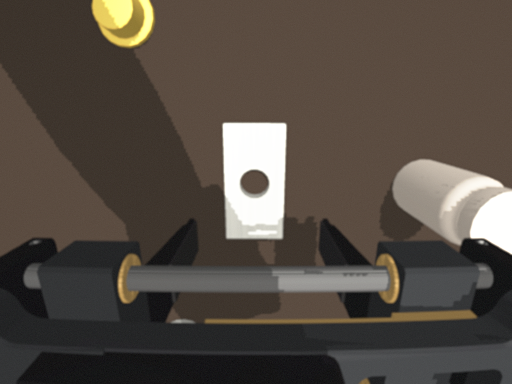

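The block sits flush at the stop and dowels in the top view. The spacer is in the wrist view, centred at about (255,183). I'll measure it there as a cross-check and compare the block's pose.

```bash
python3 - <<'E'
from h import *
s=arm.state();i=arm.camera_info("wrist")
for p in [(223,124),(286,124),(284,238),(227,238),(255,183)]:print(at("wrist",p,.016,i))
print(s["tool_rot"][:,1],s["tcp_pos"])
for p in [(187,174),(296,172),(300,388),(193,391)]:print(tofix(at("top",crop(*p),.052)))
E
```

```text
[0.4626 0.2921 0.016 ]
[0.458  0.3526 0.016 ]
[0.5769 0.3628 0.016 ]
[0.5816 0.3017 0.016 ]
[0.5186 0.3272 0.016 ]
[-0.0765  0.9971  0.    ] [0.5259 0.3314 0.3165]
[0.06   0.0289]
[ 0.0589 -0.0324]
[-0.0626 -0.0297]
[-0.062   0.0301]
```

```bash
python3 -m crank '[{"travel":[-0.0035,-0.002,-0.02],"dr":[0,0,0],"grip":1},{"travel":[-0.0035,-0.0017,-0.025],"dr":[0,0,0],"grip":1},{"travel":[0,0,-0.03],"dr":[0,0,0],"grip":1},{"travel":[0,0,-0.028],"dr":[0,0,0],"grip":1},{"travel":[0,0,-0.01],"dr":[0,0,0],"grip":1}]'
python3 -m crank '[{"travel":[0,0,0],"dr":[0,0,0],"grip":1},{"travel":[0,0,0],"dr":[0,0,0],"grip":1}]'
```

```text
t: 12.85
tcp_pos: [0.5174, 0.3247, 0.1988]
tool_rot: [[-0.997, -0.073, -0.006], [-0.073, 0.997, -0.003], [0.006, -0.003, -1.0]]
contact_force: [-1.2, -1.0, -0.1]
opening: 0.0953
t: 13.02
tcp_pos: [0.5191, 0.3263, 0.2036]
tool_rot: [[-0.997, -0.074, 0.0], [-0.074, 0.997, -0.0], [-0.0, -0.0, -1.0]]
contact_force: [0.1, -0.3, 0.8]
opening: 0.0949
```

```bash
python3 -m crank '[{"travel":[0,0.001,-0.004],"dr":[0,0,0],"grip":1},{"travel":[0,0,-0.004],"dr":[0,0,0],"grip":1},{"travel":[0,0,-0.002],"dr":[0,0,0],"grip":1},{"travel":[0,0,0],"dr":[0,0,0],"grip":-1},{"travel":[0,0,0],"dr":[0,0,0],"grip":-1}]' 25
python3 -m crank '[{"travel":[0,0,0],"dr":[0,0,0],"grip":-1},{"travel":[0,0,0],"dr":[0,0,0],"grip":-1},{"travel":[0,0,0],"dr":[0,0,0],"grip":-1},{"travel":[0,0,0],"dr":[0,0,0],"grip":-1}]'
```

```text
t: 13.43
tcp_pos: [0.5188, 0.328, 0.1935]
tool_rot: [[-0.997, -0.075, 0.0], [-0.075, 0.997, 0.0], [-0.0, 0.0, -1.0]]
contact_force: [0.2, -0.5, 0.3]
opening: 0.0865
t: 13.77
tcp_pos: [0.5187, 0.328, 0.1932]
tool_rot: [[-0.997, -0.075, 0.0], [-0.075, 0.997, 0.0], [-0.0, 0.0, -1.0]]
contact_force: [-0.5, 0.4, 0.1]
opening: 0.0604
```

```bash
python3 -m crank '[{"travel":[0,0,0],"dr":[0,0,0],"grip":-1},{"travel":[0,0,0.015],"dr":[0,0,0],"grip":-1},{"travel":[0,0,0.03],"dr":[0,0,0],"grip":-1},{"travel":[0,0,0.03],"dr":[0,0,0],"grip":-1},{"travel":[0,0,0.025],"dr":[0,0,0],"grip":-1}]'
python3 -m crank '[{"travel":[0.003,-0.02,0],"dr":[0,0,-0.1],"grip":-1},{"travel":[0.004,-0.03,0],"dr":[0,0,-0.1],"grip":-1},{"travel":[0.004,-0.035,0],"dr":[0,0,-0.13],"grip":-1},{"travel":[0.004,-0.035,0],"dr":[0,0,0],"grip":-1},{"travel":[0.004,-0.035,0],"dr":[0,0,0],"grip":-1}]'
python3 -m crank '[{"travel":[0.004,-0.035,0],"dr":[0,0,0],"grip":-1},{"travel":[0.004,-0.035,0],"dr":[0,0,0],"grip":-1},{"travel":[0.004,-0.035,0],"dr":[0,0,0],"grip":-1},{"travel":[0.004,-0.035,0],"dr":[0,0,0],"grip":-1},{"travel":[0.002,-0.03,0],"dr":[0,0,0],"grip":-1}]'
python3 -m crank '[{"travel":[0.002,-0.025,0],"dr":[0,0,0],"grip":-1},{"travel":[0.001,-0.012,0],"dr":[0,0,0],"grip":-1},{"travel":[0,-0.005,0],"dr":[0,0,0],"grip":-1},{"travel":[0,0,0],"dr":[0,0,0],"grip":-1}]'
```

```text
t: 14.18
tcp_pos: [0.5184, 0.3278, 0.2936]
tool_rot: [[-0.997, -0.075, -0.001], [-0.075, 0.997, -0.001], [0.001, -0.001, -1.0]]
contact_force: [0.5, 0.4, -2.9]
opening: 0.0598
t: 14.6
tcp_pos: [0.537, 0.1715, 0.2921]
tool_rot: [[-0.999, -0.041, -0.002], [-0.041, 0.999, -0.001], [0.002, -0.0, -1.0]]
contact_force: [0.8, 0.5, -2.5]
opening: 0.0598
t: 15.02
tcp_pos: [0.5552, 0.0008, 0.2922]
tool_rot: [[-0.999, -0.04, -0.001], [-0.04, 0.999, -0.0], [0.001, -0.0, -1.0]]
contact_force: [0.6, 0.6, -3.3]
opening: 0.0599
t: 15.35
tcp_pos: [0.5584, -0.0396, 0.2925]
tool_rot: [[-0.999, -0.039, -0.001], [-0.039, 0.999, 0.0], [0.001, 0.001, -1.0]]
contact_force: [1.2, 1.0, -2.2]
opening: 0.0595
```

```bash
python3 - <<'E'
from h import *
s=st();R=s["tool_rot"];print(np.degrees(np.arctan2(-R[0,1],R[1,1])),tofix(s["tcp_pos"]))
cv2.imwrite("pics/w6.png",arm.get_image("wrist"))
# edges of block sides from t5 (top) for yaw
t=cv2.imread("pics/t5.png").min(2).astype(float)
for lo,hi,sgn in((170,215,1),(275,320,-1)):
    pts=[]
    for v in range(200,335,3) if sgn==1 else range(200,370,3):
        g=np.convolve(sgn*np.diff(t[v,lo:hi]),np.ones(7)/7,'same');k=3+g[3:-3].argmax();w=np.clip(g[max(0,k-4):k+5],0,None);u=lo+.5+(w*np.arange(max(0,k-4),max(0,k-4)+len(w))).sum()/w.sum()
        pts.append(tofix(at("top",crop(u,v),.052)))
    pts=np.array(pts);c=np.polyfit(pts[:,0],pts[:,1],1);print("edge y",c[1],"deg",np.degrees(c[0]),pts[:,1].std())
E
```

```text
t 15.35 tcp [ 0.5584 -0.0396  0.2925] F [ 1.2302  0.957  -2.1712] open 0.0595
2.2400411713571833 [-0.012  -0.0054]
edge y 0.030954010080120633 deg -1.185373657966335 0.0006491638269589954
edge y -0.029966259195057573 deg 0.3540715166743335 0.0010367390078330084
```

View pics/w6.png

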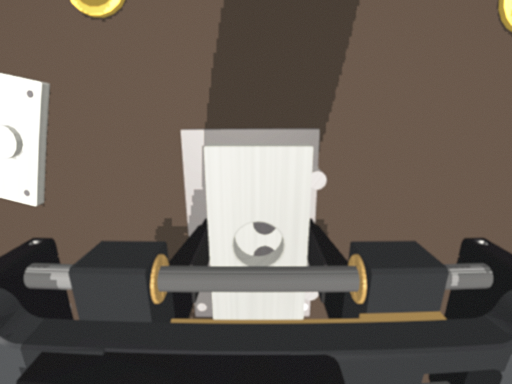

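The spacer is held square over the pile, and its hole shows at about (258,240). I'll lower it onto the block, watching Fz.

```bash
python3 -m crank '[{"travel":[0,0,-0.012],"dr":[0,0,0],"grip":-1},{"travel":[0,0,-0.012],"dr":[0,0,0],"grip":-1},{"travel":[0,0,-0.01],"dr":[0,0,0],"grip":-1},{"travel":[0,0,-0.004],"dr":[0,0,0],"grip":-1},{"travel":[0,0,0],"dr":[0,0,0],"grip":-1}]'|grep -E "tcp|force|open"
python3 -m crank '[{"travel":[0,0,-0.003],"dr":[0,0,0],"grip":-1},{"travel":[0,0,-0.003],"dr":[0,0,0],"grip":-1},{"travel":[0,0,0],"dr":[0,0,0],"grip":-1}]'|grep -E "tcp|force"
python3 -m crank '[{"travel":[0,0,-0.002],"dr":[0,0,0],"grip":-1},{"travel":[0,0,0],"dr":[0,0,0],"grip":-1}]'|grep -E "tcp|force"
```

```text
tcp_pos: [0.5577, -0.0383, 0.2523]
contact_force: [-0.2, -0.2, -3.2]
opening: 0.0599
tcp_pos: [0.5587, -0.039, 0.2488]
contact_force: [0.5, -0.0, -2.7]
tcp_pos: [0.5587, -0.0391, 0.2471]
contact_force: [-0.6, 0.4, -2.5]
```

```bash
python3 -m crank '[{"travel":[0,0,-0.001],"dr":[0,0,0],"grip":-1},{"travel":[0,0,0],"dr":[0,0,0],"grip":-1}]'|grep -E "tcp|force"
python3 -m crank '[{"travel":[0,0,-0.001],"dr":[0,0,0],"grip":-1},{"travel":[0,0,0],"dr":[0,0,0],"grip":-1}]'|grep -E "tcp|force"
python3 -m crank '[{"travel":[0,0,-0.0007],"dr":[0,0,0],"grip":-1},{"travel":[0,0,0],"dr":[0,0,0],"grip":-1}]'|grep -E "tcp|force"
```

```text
tcp_pos: [0.5587, -0.0391, 0.2462]
contact_force: [-0.6, -1.2, -3.8]
tcp_pos: [0.5587, -0.0391, 0.2452]
contact_force: [-0.7, 0.2, -3.2]
tcp_pos: [0.5588, -0.0391, 0.2452]
contact_force: [-2.7, -0.4, 3.1]
```

Contact is made at z = 0.2452, exactly as expected. Now I'll slide it towards the stop.

```bash
python3 -m crank '[{"travel":[0.003,0.0001,0],"dr":[0,0,0],"grip":-1},{"travel":[0.003,0.0001,0],"dr":[0,0,0],"grip":-1},{"travel":[0,0,0],"dr":[0,0,0],"grip":-1}]'|grep -E "tcp|force"
python3 -m crank '[{"travel":[0.0015,0.0001,0],"dr":[0,0,0],"grip":-1},{"travel":[0,0,0],"dr":[0,0,0],"grip":-1}]'|grep -E "tcp|force"
python3 -m crank '[{"travel":[0.001,0,0],"dr":[0,0,0],"grip":-1},{"travel":[0,0,0],"dr":[0,0,0],"grip":-1}]'|grep -E "tcp|force"
```

```text
tcp_pos: [0.5655, -0.0389, 0.2452]
contact_force: [-1.0, 0.2, 3.6]
tcp_pos: [0.5666, -0.0389, 0.2452]
contact_force: [-3.2, -0.3, 5.6]
tcp_pos: [0.5675, -0.0388, 0.2452]
contact_force: [-4.5, 0.2, 7.0]
```

```bash
python3 -m crank '[{"travel":[0.001,0,0.0003],"dr":[0,0,0],"grip":-1},{"travel":[0,0,0],"dr":[0,0,0],"grip":-1}]'|grep -E "tcp|force"
python3 -m crank '[{"travel":[0.001,0,0.0003],"dr":[0,0,0],"grip":-1},{"travel":[0,0,0],"dr":[0,0,0],"grip":-1}]'|grep -E "tcp|force"
python3 -m crank '[{"travel":[0.001,0,0],"dr":[0,0,0],"grip":-1},{"travel":[0,0,0],"dr":[0,0,0],"grip":-1}]'|grep -E "tcp|force"
```

```text
tcp_pos: [0.5684, -0.0388, 0.2451]
contact_force: [-3.0, -0.5, 5.9]
tcp_pos: [0.5691, -0.0388, 0.2452]
contact_force: [-4.9, -0.4, 5.7]
tcp_pos: [0.5696, -0.0388, 0.2451]
contact_force: [-9.3, -0.6, 8.7]
```

```bash
python3 -m crank '[{"travel":[0.001,0,0.0004],"dr":[0,0,0],"grip":-1},{"travel":[0,0,0],"dr":[0,0,0],"grip":-1}]'|grep -E "tcp|force"
python3 -m crank '[{"travel":[0,0.001,0.0002],"dr":[0,0,0],"grip":-1},{"travel":[0,0.001,0],"dr":[0,0,0],"grip":-1},{"travel":[0,0,0],"dr":[0,0,0],"grip":-1}]'|grep -E "tcp|force"
python3 -m crank '[{"travel":[0,0.001,0],"dr":[0,0,0],"grip":-1},{"travel":[0,0,0],"dr":[0,0,0],"grip":-1}]'|grep -E "tcp|force"
```

```text
tcp_pos: [0.5701, -0.0388, 0.2452]
contact_force: [-11.3, 0.0, 8.6]
tcp_pos: [0.57, -0.038, 0.2452]
contact_force: [-9.9, -7.3, 7.5]
tcp_pos: [0.57, -0.0375, 0.2452]
contact_force: [-11.1, -10.1, 8.4]
```

```bash
python3 -m crank '[{"travel":[-0.0005,0.001,0.0003],"dr":[0,0,0],"grip":-1},{"travel":[0,0,0],"dr":[0,0,0],"grip":-1}]'|grep -E "tcp|force"
python3 -m crank '[{"travel":[0,0.001,0],"dr":[0,0,0],"grip":-1},{"travel":[0,0,0],"dr":[0,0,0],"grip":-1}]'|grep -E "tcp|force"
python3 -m crank '[{"travel":[0,0.001,0],"dr":[0,0,0],"grip":-1},{"travel":[0,0,0],"dr":[0,0,0],"grip":-1}]'|grep -E "tcp|force"
```

```text
tcp_pos: [0.5697, -0.0361, 0.2452]
contact_force: [-8.2, -7.5, 5.1]
tcp_pos: [0.5697, -0.0352, 0.2452]
contact_force: [-8.3, -7.3, 5.1]
tcp_pos: [0.5697, -0.0343, 0.2452]
contact_force: [-9.3, -9.1, 4.6]
```

```bash
python3 -m crank '[{"travel":[0,0.001,0],"dr":[0,0,0],"grip":-1},{"travel":[0,0,0],"dr":[0,0,0],"grip":-1}]'|grep -E "tcp|force"
python3 -m crank '[{"travel":[0,0.001,0],"dr":[0,0,0],"grip":-1},{"travel":[0,0,0],"dr":[0,0,0],"grip":-1}]'|grep -E "tcp|force"
```

```text
tcp_pos: [0.5697, -0.0333, 0.2452]
contact_force: [-8.5, -8.3, 5.9]
tcp_pos: [0.5697, -0.0326, 0.2453]
contact_force: [-9.2, -10.1, 5.2]
```

```bash
python3 -m crank '[{"travel":[0,0.001,0],"dr":[0,0,0],"grip":-1},{"travel":[0,0,0],"dr":[0,0,0],"grip":-1}]'|grep -E "tcp|force"
python3 -m crank '[{"travel":[0,0.001,0],"dr":[0,0,0],"grip":-1},{"travel":[0,0,0],"dr":[0,0,0],"grip":-1}]'|grep -E "tcp|force|open"
python3 - <<'E'
from h import *
cv2.imwrite("pics/w7.png",arm.get_image("wrist"))
E
```

```text
tcp_pos: [0.5697, -0.0322, 0.2453]
contact_force: [-8.2, -13.3, 5.1]
tcp_pos: [0.5697, -0.0317, 0.2454]
contact_force: [-7.8, -16.3, 5.1]
opening: 0.0596
```

View pics/w7.png

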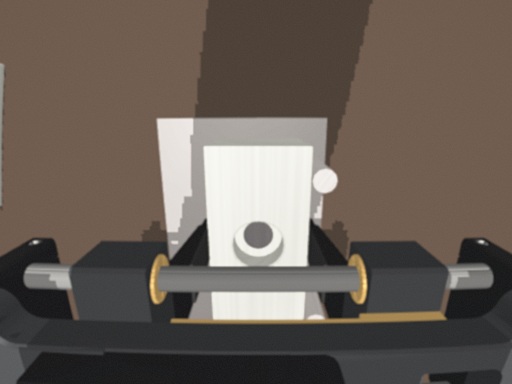

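```bash
python3 -m crank '[{"travel":[0.0012,0,0],"dr":[0,0,0],"grip":-1},{"travel":[0,0,0],"dr":[0,0,0],"grip":-1}]'|grep -E "tcp|force"
python3 -m crank '[{"travel":[0,0,0],"dr":[0,0,0],"grip":0},{"travel":[0,0,0],"dr":[0,0,0],"grip":0.5},{"travel":[0,0,0],"dr":[0,0,0],"grip":1},{"travel":[0,0,0],"dr":[0,0,0],"grip":1}]'|grep -E "tcp|force|open"
python3 -m crank '[{"travel":[0,0,0.02],"dr":[0,0,0],"grip":1},{"travel":[0,0,0.03],"dr":[0,0,0],"grip":1},{"travel":[0,0,0.03],"dr":[0,0,0],"grip":1},{"travel":[-0.003,-0.02,0],"dr":[0,0,-0.5],"grip":1},{"travel":[-0.006,-0.03,0],"dr":[0,0,-0.5],"grip":1}]'|grep -E "tcp|force|open"
```

```text
tcp_pos: [0.5704, -0.0318, 0.2453]
contact_force: [-12.7, -16.3, 7.3]
tcp_pos: [0.572, -0.029, 0.2455]
contact_force: [-0.3, -0.8, 0.5]
opening: 0.0748
tcp_pos: [0.5644, -0.0775, 0.3293]
contact_force: [-0.4, -0.0, -0.3]
opening: 0.0952
```

```bash
python3 -m crank '[{"travel":[-0.01,-0.035,0],"dr":[0,0,-0.5],"grip":1},{"travel":[-0.01,-0.035,0],"dr":[0,0,-0.5],"grip":1},{"travel":[-0.01,-0.035,0],"dr":[0,0,-0.25],"grip":1},{"travel":[-0.01,-0.035,0],"dr":[0,0,0],"grip":1},{"travel":[-0.008,-0.03,0],"dr":[0,0,0],"grip":1}]'|grep -E "tcp|force|open"
python3 -m crank '[{"travel":[-0.004,-0.02,0],"dr":[0,0,0],"grip":1},{"travel":[0,-0.005,0],"dr":[0,0,0],"grip":1},{"travel":[0,0,0],"dr":[0,0,0],"grip":1}]'|grep -E "tcp|force|open"
python3 - <<'E'
from h import *
s=st();R=s["tool_rot"];print(np.degrees(np.arctan2(-R[0,1],R[1,1])))
cv2.imwrite("pics/w8.png",arm.get_image("wrist"))
t=arm.get_image("top");cv2.imwrite("pics/t8.png",cv2.resize(t[130:240,225:325],None,fx=5.4,fy=5.4,interpolation=cv2.INTER_CUBIC))
E
```

```text
tcp_pos: [0.5145, -0.2504, 0.326]
contact_force: [0.4, 0.1, -0.6]
opening: 0.0952
tcp_pos: [0.511, -0.2748, 0.3258]
contact_force: [0.7, 0.5, 0.3]
opening: 0.0952
t 21.20 tcp [ 0.511  -0.2748  0.3258] F [0.657  0.4612 0.2939] open 0.0952
-11.293423453999619
```

View pics/w8.png

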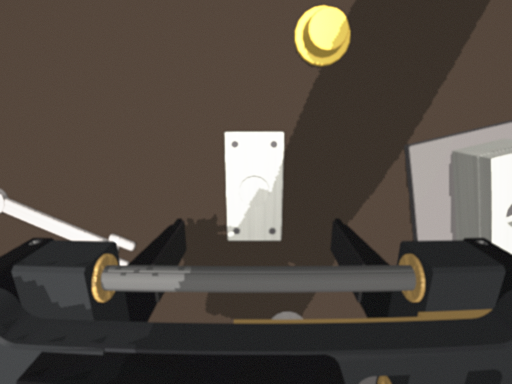

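View pics/t8.png

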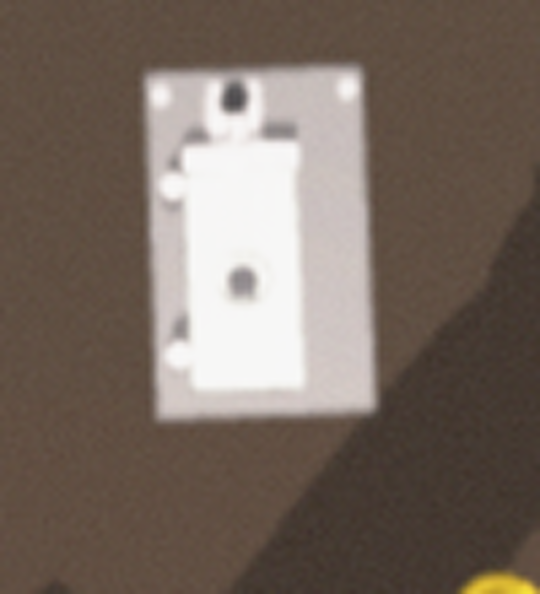

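The spacer sits flush on the block, square against both dowels. The cover is in the wrist view, centred near (255,185). I'll measure both.

```bash
python3 - <<'E'
from h import *
i=arm.camera_info("wrist")
P=np.array([at("wrist",p,.012,i) for p in [(225,133),(284,133),(281,240),(228,240)]]);print(P,P.mean(0))
print(np.degrees(np.arctan2(*(P[2]-P[1])[[1,0]])),np.degrees(np.arctan2(*(P[3]-P[0])[[1,0]])))
for p in [(186,190),(297,190),(304,388),(191,391)]:print(tofix(at("top",crop(*p),.068)))
E
```

```text
[[ 0.4491 -0.2954  0.012 ]
 [ 0.4607 -0.2366  0.012 ]
 [ 0.5768 -0.2599  0.012 ]
 [ 0.5652 -0.3186  0.012 ]] [ 0.513  -0.2776  0.012 ]
-11.3768702297972 -11.300129104314259
[0.0491 0.0301]
[ 0.0468 -0.0314]
[-0.0631 -0.0309]
[-0.0625  0.0315]
```

```bash
python3 -m crank '[{"travel":[0.001,-0.002,-0.02],"dr":[0,0,0],"grip":1},{"travel":[0,-0.0016,-0.03],"dr":[0,0,0],"grip":1},{"travel":[0,0,-0.03],"dr":[0,0,0],"grip":1},{"travel":[0,0,-0.025],"dr":[0,0,0],"grip":1},{"travel":[0,0,-0.012],"dr":[0,0,0],"grip":1}]'|grep -E "tcp|force|open"
python3 -m crank '[{"travel":[0,0,-0.005],"dr":[0,0,0],"grip":1},{"travel":[0,0,0],"dr":[0,0,0],"grip":1}]'|grep -E "tcp|force|open"
```

```text
tcp_pos: [0.5111, -0.2749, 0.205]
contact_force: [-1.0, 0.1, -0.0]
opening: 0.0952
tcp_pos: [0.512, -0.2763, 0.203]
contact_force: [0.1, -0.3, 0.6]
opening: 0.0952
```

```bash
python3 -m crank '[{"travel":[0.0003,-0.002,-0.004],"dr":[0,0,0],"grip":1},{"travel":[0,0,-0.004],"dr":[0,0,0],"grip":1},{"travel":[0,0,-0.002],"dr":[0,0,0],"grip":1},{"travel":[0,0,0],"dr":[0,0,0],"grip":-1},{"travel":[0,0,0],"dr":[0,0,0],"grip":-1}]' 25
python3 -m crank '[{"travel":[0,0,0],"dr":[0,0,0],"grip":-1},{"travel":[0,0,0],"dr":[0,0,0],"grip":-1},{"travel":[0,0,0],"dr":[0,0,0],"grip":-1},{"travel":[0,0,0],"dr":[0,0,0],"grip":-1},{"travel":[0,0,0],"dr":[0,0,0],"grip":-1}]'
```

```text
t: 22.3
tcp_pos: [0.5123, -0.2796, 0.1944]
tool_rot: [[-0.981, 0.194, 0.001], [0.194, 0.981, -0.0], [-0.001, -0.0, -1.0]]
contact_force: [0.1, 0.6, 0.5]
opening: 0.087
t: 22.72
tcp_pos: [0.5122, -0.2794, 0.194]
tool_rot: [[-0.981, 0.194, 0.0], [0.194, 0.981, -0.0], [-0.0, -0.0, -1.0]]
contact_force: [0.0, -0.4, 0.9]
opening: 0.0599
```

```bash
python3 -m crank '[{"travel":[0,0,0.015],"dr":[0,0,0],"grip":-1},{"travel":[0,0,0.03],"dr":[0,0,0],"grip":-1},{"travel":[0,0,0.03],"dr":[0,0,0],"grip":-1},{"travel":[0,0,0.025],"dr":[0,0,0],"grip":-1},{"travel":[0.002,0.01,0.01],"dr":[0,0,0.2],"grip":-1}]'|grep -E "tcp|force|open"
python3 -m crank '[{"travel":[0.006,0.03,0],"dr":[0,0,0.4],"grip":-1},{"travel":[0.006,0.03,0],"dr":[0,0,0.4],"grip":-1},{"travel":[0.006,0.03,0],"dr":[0,0,0.4],"grip":-1},{"travel":[0.006,0.03,0],"dr":[0,0,0.4],"grip":-1},{"travel":[0.006,0.03,0],"dr":[0,0,0.3],"grip":-1}]'|grep -E "tcp|force|open"
python3 -m crank '[{"travel":[0.006,0.03,0],"dr":[0,0,0.15],"grip":-1},{"travel":[0.005,0.025,0],"dr":[0,0,0],"grip":-1},{"travel":[0.003,0.017,0],"dr":[0,0,0],"grip":-1},{"travel":[0.001,0.009,0],"dr":[0,0,0],"grip":-1},{"travel":[0,0,0],"dr":[0,0,0],"grip":-1}]'
python3 -m crank '[{"travel":[0,0,0],"dr":[0,0,0],"grip":-1}]'
python3 - <<'E'
from h import *
s=st();R=s["tool_rot"];print(np.degrees(np.arctan2(-R[0,1],R[1,1])),tofix(s["tcp_pos"]))
cv2.imwrite("pics/w9.png",arm.get_image("wrist"))
E
```

```text
tcp_pos: [0.5149, -0.2706, 0.308]
contact_force: [0.9, -1.2, -0.9]
opening: 0.0596
tcp_pos: [0.5436, -0.1172, 0.3022]
contact_force: [0.4, 0.2, -2.4]
opening: 0.0598
t: 23.97
tcp_pos: [0.5587, -0.0364, 0.3025]
tool_rot: [[-0.999, -0.044, -0.002], [-0.044, 0.999, 0.001], [0.002, 0.001, -1.0]]
contact_force: [-0.3, -0.0, -1.6]
opening: 0.0599
t: 24.05
tcp_pos: [0.5588, -0.0381, 0.303]
tool_rot: [[-0.999, -0.042, -0.002], [-0.042, 0.999, -0.0], [0.002, -0.0, -1.0]]
contact_force: [0.3, -0.0, -2.2]
opening: 0.0595
t 24.05 tcp [ 0.5588 -0.0381  0.303 ] F [ 0.2975 -0.0233 -2.1701] open 0.0595
2.394994273439283 [-0.0116 -0.0039]
```

View pics/w9.png

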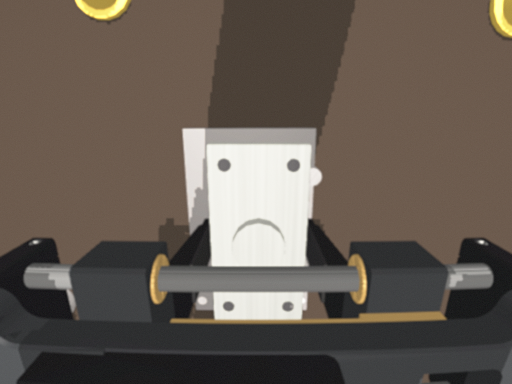

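The cover is held square, boss up. Lowering.

```bash
python3 -m crank '[{"travel":[0,0,-0.01],"dr":[0,0,0],"grip":-1},{"travel":[0,0,-0.01],"dr":[0,0,0],"grip":-1},{"travel":[0,0,-0.007],"dr":[0,0,0],"grip":-1},{"travel":[0,0,-0.004],"dr":[0,0,0],"grip":-1},{"travel":[0,0,-0.003],"dr":[0,0,0],"grip":-1}]'|grep -E "tcp|force|open"
python3 -m crank '[{"travel":[0,0,-0.003],"dr":[0,0,0],"grip":-1},{"travel":[0,0,0],"dr":[0,0,0],"grip":-1}]'|grep -E "tcp|force"
python3 -m crank '[{"travel":[0,0,-0.0015],"dr":[0,0,0],"grip":-1},{"travel":[0,0,0],"dr":[0,0,0],"grip":-1}]'|grep -E "tcp|force"
```

```text
tcp_pos: [0.5587, -0.0388, 0.2682]
contact_force: [-0.9, 0.5, -1.9]
opening: 0.0598
tcp_pos: [0.559, -0.0385, 0.2661]
contact_force: [0.2, 0.1, -2.0]
tcp_pos: [0.5593, -0.0384, 0.2655]
contact_force: [0.6, -0.3, -1.4]
```

```bash
python3 -m crank '[{"travel":[0,0,-0.0015],"dr":[0,0,0],"grip":-1},{"travel":[0,0,0],"dr":[0,0,0],"grip":-1}]'|grep -E "tcp|force"
python3 -m crank '[{"travel":[0,0,-0.001],"dr":[0,0,0],"grip":-1},{"travel":[0,0,0],"dr":[0,0,0],"grip":-1}]'|grep -E "tcp|force"
python3 -m crank '[{"travel":[0,0,-0.0007],"dr":[0,0,0],"grip":-1},{"travel":[0,0,0],"dr":[0,0,0],"grip":-1}]'|grep -E "tcp|force"
```

```text
tcp_pos: [0.5592, -0.0383, 0.264]
contact_force: [0.5, 0.0, -1.9]
tcp_pos: [0.5591, -0.0383, 0.2629]
contact_force: [-0.4, -0.1, -2.2]
tcp_pos: [0.5591, -0.0383, 0.2621]
contact_force: [-0.1, -0.2, -2.0]
```

```bash
python3 -m crank '[{"travel":[0,0,-0.0007],"dr":[0,0,0],"grip":-1},{"travel":[0,0,0],"dr":[0,0,0],"grip":-1}]'|grep -E "tcp|force"
python3 -m crank '[{"travel":[0.003,0.0001,0],"dr":[0,0,0],"grip":-1},{"travel":[0.003,0.0001,0],"dr":[0,0,0],"grip":-1},{"travel":[0,0,0],"dr":[0,0,0],"grip":-1}]'|grep -E "tcp|force"
python3 -m crank '[{"travel":[0.0015,0.0001,0],"dr":[0,0,0],"grip":-1},{"travel":[0,0,0],"dr":[0,0,0],"grip":-1}]'|grep -E "tcp|force"
```

```text
tcp_pos: [0.5593, -0.0384, 0.262]
contact_force: [-1.5, -0.5, 1.5]
tcp_pos: [0.5659, -0.0383, 0.262]
contact_force: [-0.1, -0.3, 2.3]
tcp_pos: [0.567, -0.0381, 0.262]
contact_force: [-2.5, 0.5, 3.8]
```

```bash
python3 -m crank '[{"travel":[0.001,0,0.0003],"dr":[0,0,0],"grip":-1},{"travel":[0,0,0],"dr":[0,0,0],"grip":-1}]'|grep -E "tcp|force"
python3 -m crank '[{"travel":[0.001,0,0],"dr":[0,0,0],"grip":-1},{"travel":[0,0,0],"dr":[0,0,0],"grip":-1}]'|grep -E "tcp|force"
python3 -m crank '[{"travel":[0.001,0,0],"dr":[0,0,0],"grip":-1},{"travel":[0,0,0],"dr":[0,0,0],"grip":-1}]'|grep -E "tcp|force"
python3 -m crank '[{"travel":[0.001,0,0],"dr":[0,0,0],"grip":-1},{"travel":[0,0,0],"dr":[0,0,0],"grip":-1}]'|grep -E "tcp|force"
```

```text
tcp_pos: [0.5678, -0.0381, 0.262]
contact_force: [-3.1, -0.0, 4.5]
tcp_pos: [0.5687, -0.0381, 0.262]
contact_force: [-2.8, -0.2, 4.7]
tcp_pos: [0.5696, -0.0381, 0.262]
contact_force: [-3.3, -0.0, 5.7]
tcp_pos: [0.5702, -0.0381, 0.262]
contact_force: [-7.1, 0.2, 8.3]
```

```bash
python3 -m crank '[{"travel":[0.0012,0,0.0002],"dr":[0,0,0],"grip":-1},{"travel":[0,0,0],"dr":[0,0,0],"grip":-1}]'|grep -E "tcp|force"
python3 -m crank '[{"travel":[0,0.0015,0.0002],"dr":[0,0,0],"grip":-1},{"travel":[0,0.0015,0],"dr":[0,0,0],"grip":-1},{"travel":[0,0,0],"dr":[0,0,0],"grip":-1}]'|grep -E "tcp|force"
python3 -m crank '[{"travel":[0,0.001,0],"dr":[0,0,0],"grip":-1},{"travel":[0,0.001,0],"dr":[0,0,0],"grip":-1},{"travel":[0,0,0],"dr":[0,0,0],"grip":-1}]'|grep -E "tcp|force"
python3 -m crank '[{"travel":[0,0.001,0],"dr":[0,0,0],"grip":-1},{"travel":[0,0,0],"dr":[0,0,0],"grip":-1}]'|grep -E "tcp|force"
```

```text
tcp_pos: [0.5708, -0.0381, 0.262]
contact_force: [-11.4, 0.3, 10.3]
tcp_pos: [0.5708, -0.0365, 0.2621]
contact_force: [-9.8, -9.2, 8.1]
tcp_pos: [0.5707, -0.0349, 0.2621]
contact_force: [-11.2, -10.5, 7.5]
tcp_pos: [0.5707, -0.034, 0.2621]
contact_force: [-11.4, -10.5, 8.7]
```

```bash
python3 -m crank '[{"travel":[0,0.001,0],"dr":[0,0,0],"grip":-1},{"travel":[0,0,0],"dr":[0,0,0],"grip":-1}]'|grep -E "tcp|force"
python3 -m crank '[{"travel":[0,0.001,0],"dr":[0,0,0],"grip":-1},{"travel":[0,0,0],"dr":[0,0,0],"grip":-1}]'|grep -E "tcp|force"
python3 -m crank '[{"travel":[0,0.001,0],"dr":[0,0,0],"grip":-1},{"travel":[0,0,0],"dr":[0,0,0],"grip":-1}]'|grep -E "tcp|force"
```

```text
tcp_pos: [0.5707, -0.0331, 0.2621]
contact_force: [-11.0, -10.9, 8.1]
tcp_pos: [0.5707, -0.0323, 0.2621]
contact_force: [-10.6, -11.7, 8.0]
tcp_pos: [0.5707, -0.0318, 0.2621]
contact_force: [-11.0, -14.6, 7.7]
```

```bash
python3 -m crank '[{"travel":[0,0.001,0],"dr":[0,0,0],"grip":-1},{"travel":[0,0,0],"dr":[0,0,0],"grip":-1}]'|grep -E "tcp|force"
python3 -m crank '[{"travel":[0.0008,0.0005,0],"dr":[0,0,0],"grip":-1},{"travel":[0,0,0],"dr":[0,0,0],"grip":-1}]'|grep -E "tcp|force"
python3 -m crank '[{"travel":[0,0,0],"dr":[0,0,0],"grip":0},{"travel":[0,0,0],"dr":[0,0,0],"grip":0.5},{"travel":[0,0,0],"dr":[0,0,0],"grip":1},{"travel":[0,0,0],"dr":[0,0,0],"grip":1}]'|grep -E "tcp|force|open"
python3 -m crank '[{"travel":[0,0,0.02],"dr":[0,0,0],"grip":1},{"travel":[0,0,0.03],"dr":[0,0,0],"grip":1},{"travel":[-0.01,0,0.03],"dr":[0,0,0],"grip":1},{"travel":[-0.04,0,0],"dr":[0,0,0],"grip":1},{"travel":[-0.04,0,0],"dr":[0,0,0],"grip":1}]'|grep -E "tcp|force|open"
```

```text
tcp_pos: [0.5708, -0.0314, 0.2621]
contact_force: [-10.1, -17.9, 7.5]
tcp_pos: [0.5713, -0.0312, 0.262]
contact_force: [-12.7, -20.0, 9.8]
tcp_pos: [0.5726, -0.028, 0.2616]
contact_force: [-0.5, 0.4, 0.3]
opening: 0.0749
tcp_pos: [0.4834, -0.0273, 0.3449]
contact_force: [0.1, -0.1, 0.2]
opening: 0.095
```

```bash
python3 -m crank '[{"travel":[-0.01,0.04,0],"dr":[0,0,0],"grip":1},{"travel":[-0.01,0.04,0],"dr":[0,0,0],"grip":1},{"travel":[-0.01,0.04,0],"dr":[0,0,0],"grip":1},{"travel":[-0.01,0.04,0],"dr":[0,0,0],"grip":1},{"travel":[-0.01,0.04,0],"dr":[0,0,0],"grip":1}]'|grep -E "tcp|force|open"
python3 - <<'E'
from h import *
t=arm.get_image("top");cv2.imwrite("pics/t10r.png",t);cv2.imwrite("pics/t10.png",cv2.resize(t[130:240,225:325],None,fx=5.4,fy=5.4,interpolation=cv2.INTER_CUBIC))
t=arm.get_image("scene");cv2.imwrite("pics/s10.png",cv2.resize(t[150:240,170:280],None,fx=7,fy=6.5,interpolation=cv2.INTER_CUBIC))
E
```

```text
tcp_pos: [0.4317, 0.1743, 0.3423]
contact_force: [1.0, 0.4, -0.7]
opening: 0.0949
```

View pics/t10.png

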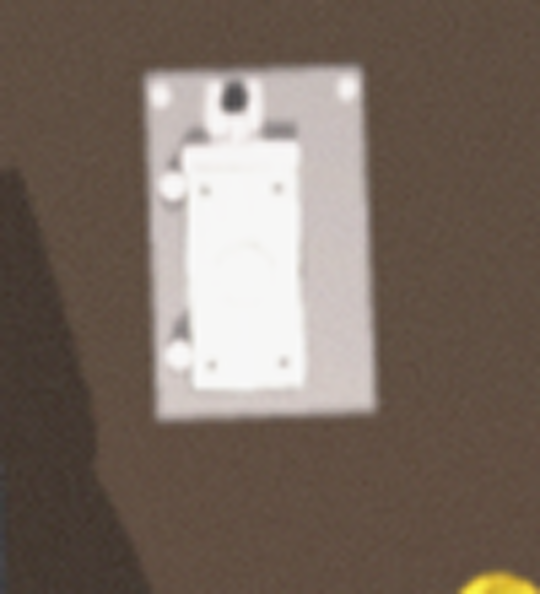

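View pics/s10.png

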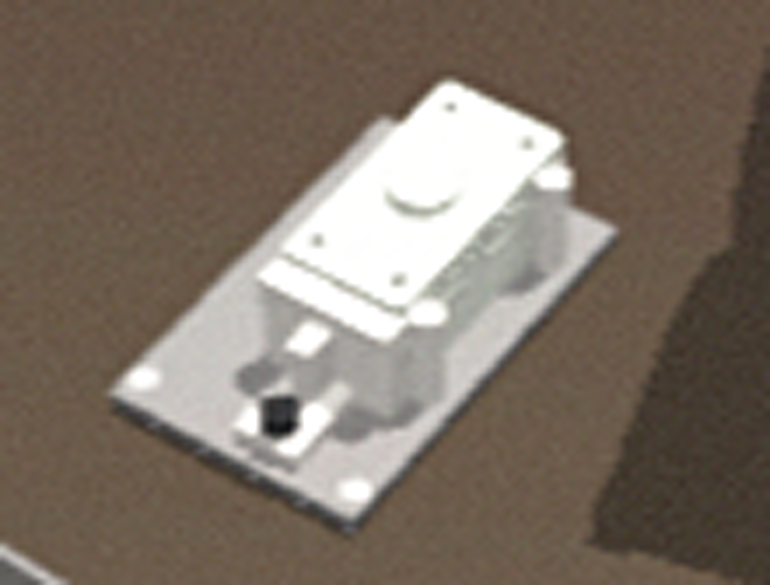

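```bash
python3 - <<'E'
from h import *
H=np.array([tofix(at("top",crop(*p),.080)) for p in [(207,190),(278,188),(284,362),(211,366)]]);print(H,H.mean(0))
d=H[0]-H[3]+H[1]-H[2];print("yaw rel",np.degrees(np.arctan2(d[1],d[0])))
d=H[0]-H[1]+H[3]-H[2];print("yaw rel",np.degrees(np.arctan2(-d[0],d[1])))
for n in("t3","t10"):
    t=cv2.imread(f"pics/{n}.png").astype(int).min(2)
    print(n,"stop rows col 210-290:",[int(np.argmax(np.diff(t[125:165,c:c+10].mean(1))))+125 for c in(190,270,285)],t[150:180:4,280])
E
```

```text
[[ 0.0472  0.0188]
 [ 0.0469 -0.0203]
 [-0.0489 -0.0197]
 [-0.0496  0.0203]] [-0.0011 -0.0002]
yaw rel -0.5916001126595143
yaw rel 0.299314178454935
t3 stop rows col 210-290: [142, 137, 138] [246 244 244 244 229 199 166 159]
t10 stop rows col 210-290: [142, 137, 137] [246 245 245 245 245 245 245 243]
```

The stop edge is unmoved in the image, and the cover is within about 0.5° of square. I'll take a closer wrist look at the pile from the stop side.

```bash
python3 -m crank '[{"travel":[0.03,-0.025,0.02],"dr":[0,0,0],"grip":1},{"travel":[0.04,-0.03,0.02],"dr":[0,0,0],"grip":1},{"travel":[0.04,-0.03,0],"dr":[0,0,0],"grip":1},{"travel":[0.04,-0.03,0],"dr":[0,0,0],"grip":1},{"travel":[0.04,-0.03,0],"dr":[0,0,0],"grip":1}]'|grep -E "tcp|force|open"
python3 -m crank '[{"travel":[0.03,-0.035,0],"dr":[0,0,0],"grip":1},{"travel":[0.02,-0.035,0],"dr":[0,0,0],"grip":1},{"travel":[0,-0.035,0],"dr":[0,0,0],"grip":1},{"travel":[0,0,0],"dr":[0,0,0],"grip":1},{"travel":[0,0,0],"dr":[0,0,0],"grip":1}]'|grep -E "tcp|force|open"
python3 - <<'E'
from h import *
cv2.imwrite("pics/w11.png",cv2.resize(arm.get_image("wrist")[0:250,100:400],None,fx=2.4,fy=2.4,interpolation=cv2.INTER_CUBIC))
E
```

```text
tcp_pos: [0.5937, 0.0488, 0.3769]
contact_force: [0.2, -0.6, 1.2]
opening: 0.0957
tcp_pos: [0.6395, -0.0534, 0.3758]
contact_force: [0.5, 0.3, 0.3]
opening: 0.095
```

View pics/w11.png

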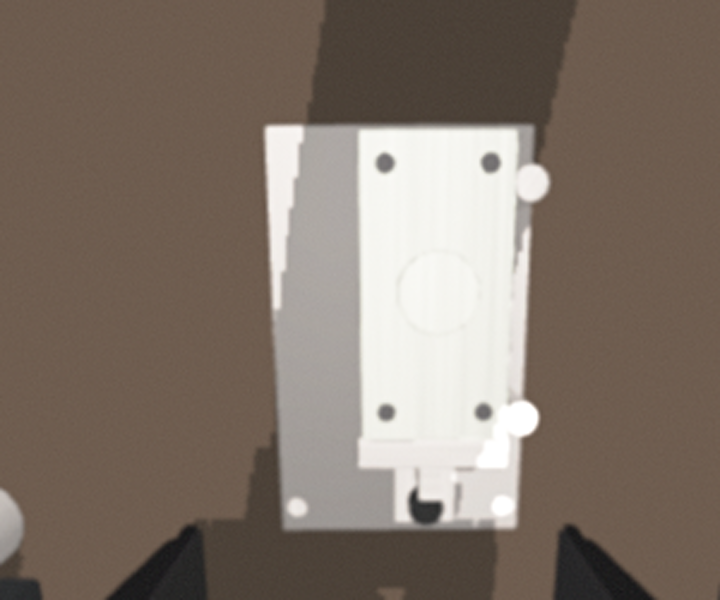

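The cover edge touches both dowels, at (517,183) and (507,415), and the stop face at row 440. No edge of the spacer or block sticks out from under it. Handing in.

```bash
python3 -c "
from h import *;st();print(arm.finish_job())"
```

```text
t 30.42 tcp [ 0.6392 -0.052   0.376 ] F [0.2719 0.4675 0.1487] open 0.0952
the job is handed in; nothing more can be done
None
```

The pile is built and I handed it in at 30.4 s, with the gripper clear of everything. The hand-in reports no verdict, so the result rests on my own checks.

- **Block:** I tipped it onto the bed with the fingers shut, pushed it against the dowels (14 N) and pressed it to the end stop. The last push was about 19 N in all, of which roughly 13 N reached the stop.
- **Spacer and cover:** each was lowered until it touched the part below, at the expected height. I then pressed each towards the stop (about 13 N) and the dowels (16 to 20 N) before letting go.

**Last checks:**
- In the top and wrist views the cover is boss up and touching the stop and both dowels. No edge of the spacer or block sticks out from under it.
- The cover's centre agrees with the block's to about 0.6 mm. The two yaw readings were -0.6° and +0.3°, so it is square within what I can measure.
- The stop's edge is at the same place in the top picture as before the pushes, within about 1 px. I did not re-measure the other bench parts, but the arm met no contact away from the block and plates.

**Disagreement:** my first camera fit put the pile's position about 3 to 4 mm short in x. The contact forces and the later views agreed with each other, so I went by those. One hand-picked near-edge reading of the spacer put its centre 1 to 2 mm further from the stop than the other two parts. The rise in force when it met the stop and the final pictures showed no such gap.

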